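# Pack out the screen shaker's hold-down and clamp it

## Task

Only one grading screen is loaded in the bench shaker, so there is a gap between its cover and the clamp foot above. Choose spacer plates that together nearly fill that gap, leaving just a few millimetres for the foot's stroke, slide them in from the front, flat one on another and centred under the foot, and push the cam lever fully down so that the foot clamps the stack. Leave the plates you do not need lying flat on the desk, and do not shift the bridge or the other things standing about.

Things in the scene. Friction and masses are not known exactly. Their poses are not given: they have to be found in the camera images.
- shaker: bench screen shaker, fixed to the desk: grey housing 250 x 276 mm, one round grading screen under a flat steel cover 207 mm across, two threaded posts (13 mm, 120 mm to either side, up to 226 mm high). Origin on the desk under its centre; its x axis points from its front (dial and rocker switch) to its back, y to its left, z up. It stands at varying places and yaws
- cover (a point): centre of the cover's flat top, 98 mm above the desk, straight under the clamp foot; axes as the shaker's. The spacers go here, in from the shaker's front (-x side)
- bridge (a joint): height setting of the blue bridge across the posts, in m, 0 to 0.014. With the lever open the free gap between cover and clamp foot is 0.030 + this value. It is set beforehand, very stiff, and must stay as it is. The bridge is 70 mm deep (x), 276 mm wide, 20 mm thick, its underside 24 mm above the clamp foot's underside (lever open); on it stands a block 46 x 36 x 28 mm with the lever
- foot: round clamp foot, 52 mm across with bevelled rubber sole, hanging under the middle of the bridge; origin at the centre of its underside, z up. Closing the lever drives it down 9 mm in proportion to the angle; it then meets the stack and gives on a spring (about 4 N to begin, 2.5 N more per mm, at most 8 mm), so the stack must be 1 to 8 mm lower than the open gap; 3 to 7 mm lower leaves room to slide it in
- lever (a joint): cam lever on the bridge, rad: 0 = open, standing 62 degrees above level and leaning to the shaker's front; 1.08 = level, pointing to the front; 1.12 = end stop, fully closed. A self-locking cam: it stays where it is left; pushing its knob down takes 2 to 8 N
- lever_axis (a point): middle of the lever's axis, which lies along the shaker's y; 60 mm above the open clamp foot's underside, straight over the centre of the cover
- lever_knob (a point): centre of the lever's red ball knob, 28 mm across, 95 mm from the axis; it moves in the shaker's x-z plane
- spacer_yellow: yellow plastic spacer plate, 8 mm thick, loose, lying flat on the desk: a plate 75 mm (x) by 70 mm (y) with a grip tongue 30 mm wide that reaches from the plate's -x edge to 80 mm from the origin, as thick as the plate. Origin at the centre of the plate's underside (middle of the 75 x 70 part), z up; the tongue points roughly towards the robot. 40 to 270 g
- spacer_green: green plastic spacer plate, 12 mm thick, loose, lying flat on the desk: a plate 75 mm (x) by 70 mm (y) with a grip tongue 30 mm wide that reaches from the plate's -x edge to 80 mm from the origin, as thick as the plate. Origin at the centre of the plate's underside (middle of the 75 x 70 part), z up; the tongue points roughly towards the robot. 40 to 270 g
- spacer_blue: blue plastic spacer plate, 18 mm thick, loose, lying flat on the desk: a plate 75 mm (x) by 70 mm (y) with a grip tongue 30 mm wide that reaches from the plate's -x edge to 80 mm from the origin, as thick as the plate. Origin at the centre of the plate's underside (middle of the 75 x 70 part), z up; the tongue points roughly towards the robot. 40 to 270 g
- spacer_red: red plastic spacer plate, 26 mm thick, loose, lying flat on the desk: a plate 75 mm (x) by 70 mm (y) with a grip tongue 30 mm wide that reaches from the plate's -x edge to 80 mm from the origin, as thick as the plate. Origin at the centre of the plate's underside (middle of the 75 x 70 part), z up; the tongue points roughly towards the robot. 40 to 270 g
- sample_tin: round grey lidded tin, 70 mm across, 48 mm high, loose bystander; origin under its centre
- green_cup: small green cup, 71 mm across, 42 mm high, loose bystander; origin under its centre
- masking_tape: roll of masking tape lying flat, 92 mm across, 25 mm high, loose bystander; origin under its centre

How it is judged:
By the outcome, as a careful person would: the job done as asked, in the order asked, and still so for the second after the job is handed in, with the robot touching nothing.
It also fails if it takes over 72 s, if anything falls off the work surface, if the arm or the gripper's body presses on something with over 40 N, if the wrist force passes 120 N, or if a joint passes its speed limit or range.

## Robot

A 6-joint arm with a two-finger parallel gripper is mounted at the origin on a cart in front of the work surface, level with it; the furniture and walls round the work are solid. World frame = base frame: x ahead of the robot, y to its left, z up, the work surface at z = 0. Lengths are in mm, angles in rad, forces in N, time in s.
With the tool pointing down it reaches from about 350 to 1000 mm from the base axis. Payload 7.1 kg.
Tool frame: the origin (TCP) lies between the finger pads; the fingertips stand 17 mm ahead of it and the grasp point (between the pads) lies 2 mm behind it; z points along the fingers, y is the direction in which the jaws open and shut (so a half turn about z gives the same grasp; the last joint's range is limited). The gripper opens to 85 mm and grips with 20 to 120 N. Pads are 22 mm wide; open, the fingers measure 114 mm over their backs; the gripper's body (76 mm by 85 mm) begins 54 mm behind the grasp point. The pads swing forward as they close: fully open they stand 13 mm farther back than shut.
Start: joints at [-1.213, 0.423, 1.63, -0, 1.089, -0.019], TCP at [229.983, -581.131, 248.319] pointing down, gripper open.
Joint ranges: [-3, 3], [-0.9, 2.11], [0.09, 2.58], [-1.31, 4.45], [0.11, 2.69], [-2.54, 2.54]. Speed limits (rad/s): [2.39, 2.39, 3.01, 3.14, 3.14, 3.14].

## Interface

Orientations are given as a unit quaternion [w, x, y, z].
In Python, from cell import monitor, cams, job gives the robot as it stands.
- The arm moves only by the tool send_rows, never from a script. Its argument "steps" is a list of rows, each an object with "xyz": the shift along the tool's x, y, z in m, a list of three; "dr": the turn, a rotation vector about the tool's x, y, z in degrees, a list of three; "grip": the gripper's target within -1 to 1 (fully open at 1, half-way at 0, shut at -1). A call has 1 to 8 rows; each row is the pose to reach, as a shift and turn from the pose measured when the call began, along the tool's axes at that moment; what a row does not reach only later rows make up. A row lasts 1/12 s, in which the tool goes at most 41.7 mm and 7.16 degrees, less where a joint would pass 70% of its speed; a pose out of reach is approached as far as the arm can. A call with a gripper value outside its range is refused whole. The fingers move at their own pace and stop on an object; "squeeze" is the grip in N (left out, the last holds). Time passes only in rows, so rows that repeat a pose let the fingers close. It gives the time, the measured TCP pose, the force and the opening at its end, in the units of the state.
- monitor.get_obs(): the state, without advancing time (a new reading comes with each control period).
- cams.get_image(name): name is "scene" or "top" or "wrist"; returns a dict with "frame" (384x512x3 uint8, red, green, blue), "intrinsics" (3x3 intrinsics, pixels), "D" ([k1, k2, p1, p2, k3] as OpenCV has them; the pictures are not rectified), "world_to_cam" (4x4, takes a point from world to camera coordinates); the wrist camera has in their place "hand_eye" (4x4, takes a point from camera to tool coordinates, whose origin is the TCP and whose axes are the flange's). Camera axes: x right, y down, z forward; pixel columns grow to the right and rows downward; lengths in mm; the calibration is good to about 2 mm. A picture is of the moment at which its call begins: read the wrist's pose just before it. There is no depth.
- job.close_job(): hands the job in, once; it reports no verdict.
Trained networks look in the newest picture that a camera, given by its name, has taken for a name from the list of things; names that differ only in an ending like _2 or _b are one class to them, and where a whole thing is asked for, a point or a joint stands for the part that bears it (a point fixed in the world has none). Each returns a list of dicts, best first, with "p" (0 to 1); they miss things now and then, are a little off and sometimes report something else, mostly with a low value. They report only what shows in the picture. A call takes as long as a camera call.
- cams.look_for(camera, name): "position" ([x, y, z] in mm, in world coordinates, good to about 4 mm: the middle of the surface that is visible of it).
- cams.cut_out(camera, name): "pixels" (384x512 bool, what is visible of it).
The state is a dict: "clock": time; "joint_pos": joint angles; "dq": joint speeds; "effort": joint torques, N m; "tcp_pos": TCP position; "eef_rot": TCP orientation; "force": force on the tool from outside, world axes, zero at the start; "ft_torque": the same for the moment, N m; "gripper_width": opening from 0.0 (shut) to 1.0 (fully open).
Only numpy, scipy, OpenCV 4.12 (cv2) and the standard library are available. Lean on these libraries where they do the work, as an engineer would, in place of code of your own. Each camera call takes 0.05 s, during which the arm holds its last target.

## Working session

There is one attempt and no reset: what is moved stays moved. The work goes in short steps, Python scripts to look and compute and a tool call to move; the robot and the scene stay as the last step left them, time stands still between calls to the robot, and variables do not carry over. Pictures are saved under pics/ and viewed, and the job is handed in when it is done.

Besides the shell and the picture viewer there is one more tool, called after ">>>" as name([rows], argument=value, ...), one row to a line, values as JSON. send_rows: Moves the arm, as the interface text tells. Its arguments: {"type":"object","properties":{"steps":{"type":"array","items":{"type":"object","properties":{"xyz":{"type":"array","items":{"type":"number"}},"dr":{"type":"array","items":{"type":"number"}},"grip":{"type":"number"}}}},"squeeze":{"type":"number"}},"required":["steps"]}

```bash
ls; mkdir -p pics; python3 - <<'E'
from cell import monitor,cams,job
import cv2
print(monitor.get_obs())
for n in ["scene","top","wrist"]:
    d=cams.get_image(n); cv2.imwrite(f"pics/{n}0.png",d["frame"][:,:,::-1])
    print(n,d["intrinsics"].tolist(),d["D"],d.get("world_to_cam",d.get("hand_eye")))
for c in ["scene","top"]:
    for n in ["shaker","bridge","foot","lever","lever_knob","spacer_yellow","spacer_green","spacer_blue","spacer_red","sample_tin","green_cup","masking_tape"]:
        r=cams.look_for(c,n); print(c,n,[(x["p"],x["position"]) for x in r[:2]])
print(monitor.get_obs()["clock"])
E
```

```text
pics
{'clock': 0.0, 'joint_pos': array([-1.21298992e+00,  4.23858808e-01,  1.63071947e+00,  3.49609423e-05,
        1.08858860e+00, -1.90408469e-02]), 'dq': array([-0.00190022,  0.00018668, -0.00103236,  0.00016388, -0.0006606 ,
        0.00101484]), 'effort': array([-3.76843682e-04, -5.57386243e+01, -2.81744456e+01, -1.59761653e-04,
        7.50034174e-03,  1.73986939e-05]), 'tcp_pos': array([ 229.81521119, -580.63892278,  247.52287372]), 'eef_rot': array([-7.78454391e-04,  9.82301943e-01,  1.87302622e-01, -1.17426815e-04]), 'force': array([ 0.94825558,  0.25227089, -0.31608642]), 'ft_torque': array([ 0.02528576, -0.07640198, -0.0219563 ]), 'gripper_width': 0.996551462588256}
scene [[378.2884200457948, 0.0, 256.90865687348133], [0.0, 378.2884200457948, 196.4051209343584], [0.0, 0.0, 1.0]] [-0.0489466  0.         0.         0.         0.       ] [[-6.38295523e-01 -7.69538852e-01  1.97175367e-02  3.70727922e+02]
 [-4.82046136e-01  3.79601494e-01 -7.89641836e-01  4.34313302e+02]
 [ 6.00175265e-01 -5.13529611e-01 -6.13251164e-01  8.55924530e+02]
 [ 0.00000000e+00  0.00000000e+00  0.0000
[... 1360 characters left out ...]
, [633.9, 286.6, 47.1])]
scene green_cup [(0.59, [696.2, -279.6, 24.4]), (0.4, [606.8, -2.0, 226.0])]
scene masking_tape [(0.8, [668.5, -420.7, 15.8])]
top shaker [(0.58, [600.0, -6.4, 95.5])]
top bridge [(0.7, [622.2, -3.9, 173.6])]
top foot []
top lever [(0.65, [595.3, -7.6, 272.6])]
top lever_knob [(0.57, [596.2, -7.7, 275.1])]
top spacer_yellow [(0.6, [519.7, 261.8, 7.6])]
top spacer_green []
top spacer_blue [(0.73, [503.5, -407.2, 14.8])]
top spacer_red [(0.62, [509.6, 392.3, 22.0]), (0.58, [701.4, -277.9, 9.1])]
top sample_tin [(0.77, [642.9, 283.0, 48.4])]
top green_cup [(0.71, [697.6, -277.2, 13.3])]
top masking_tape [(0.58, [671.0, -427.7, 23.4]), (0.33, [698.9, -278.3, 12.5])]
1.35
```

View pics/scene0.png

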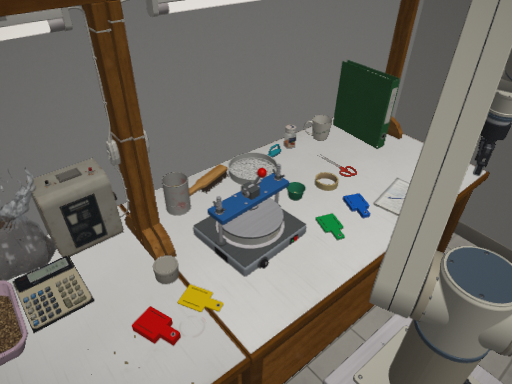

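View pics/top0.png

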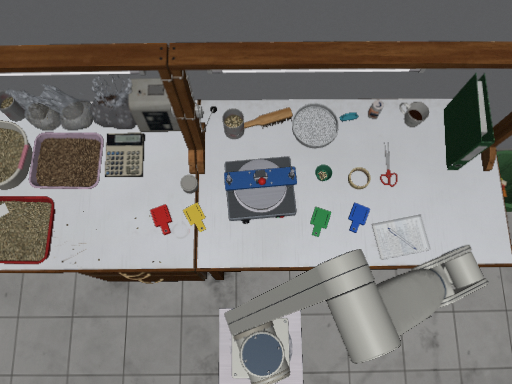

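View pics/wrist0.png

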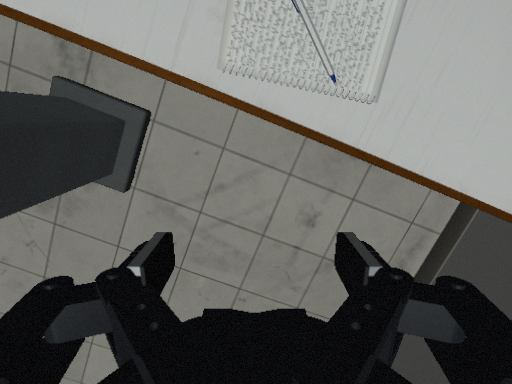

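```bash
cat > h.py <<'E'
from cell import monitor,cams,job
import numpy as np, cv2
from scipy.spatial.transform import Rotation as Ro
def cur():
    o=monitor.get_obs(); q=o["eef_rot"]; return np.array(o["tcp_pos"]),Ro.from_quat(q,scalar_first=True),o
def Rt(tilt,yaw,camup=False):
    t=np.radians(tilt); z=np.array([np.sin(t),0,-np.cos(t)]); x=np.array([-np.cos(t),0,-np.sin(t)])
    if camup: x=-x
    M=np.column_stack([x,np.cross(z,x),z]); return Ro.from_euler('z',yaw,degrees=True)*Ro.from_matrix(M)
def plan(pos,tilt,yaw,camup=False):
    p,R,o=cur(); d=R.inv().apply(np.array(pos,float)-p); r=(R.inv()*Rt(tilt,yaw,camup)).as_rotvec(degrees=True)
    print("xyz",np.round(d/1000,4).tolist(),"dr",np.round(r,2).tolist(),"rows",np.linalg.norm(d)/41.7,np.linalg.norm(r)/7.16)
def st():
    p,R,o=cur(); M=R.as_matrix()
    print("t",round(o["clock"],2),"tcp",p.round(1),"z",M[:,2].round(3),"y",M[:,1].round(3),"F",o["force"].round(1),"w",round(o["gripper_width"],3),"q",o["joint_pos"].round(2))
def grab(n,f=None):
    p,R,o=cur(); d=cams.get_image(n)
    if n=="wrist":
        T=np.eye(4);T[:3,:3]=R.as_matrix();T[:3,3]=p; W=np.linalg.inv(T@d["hand_eye"])
    else: W=d["world_to_cam"]
    d["W"]=W
    if f:
        cv2.imwrite("pics/"+f+".png",d["frame"][:,:,::-1]); np.savez("pics/"+f+".npz",K=d["intrinsics"],D=d["D"],W=W,frame=d["frame"])
    return d
def proj(d,P):
    W=d["W"]; r,_=cv2.Rodrigues(W[:3,:3].copy()); return cv2.projectPoints(np.array(P,float).reshape(-1,1,3),r,W[:3,3].copy(),np.array(d["K"] if "K" in d else d["intrinsics"]),np.array(d["D"]))[0].reshape(-1,2)
def unproj(d,uv,z):
    K=np.array(d["K"] if "K" in d else d["intrinsics"]); n=cv2.undistortPoints(np.array(uv,float).reshape(-1,1,2),K,np.array(d["D"])).reshape(-1,2)
    W=d["W"]; R=W[:3,:3]; c=-R.T@W[:3,3]; ray=np.c_[n,np.ones(len(n))]@R
    return c+ray*((z-c[2])/ray[:,2])[:,None]
E
python3 - <<'E'
from h import *
st(); plan([480,0,205],60,0)
E
```

```text
t 1.35 tcp [ 230.  -581.1  248.3] z [-0.  0. -1.] y [ 0.368 -0.93  -0.   ] F [-0.5  0.5 -0.4] w 1.001 q [-1.21  0.42  1.63 -0.    1.09 -0.02]
xyz [0.4463, -0.4483, 0.0433] dr [-80.3, -15.31, -139.08] rows 15.205985125626043 22.53208619884752
```

```bash
python3 - <<'E'
from h import *
plan([400,0,250],0,0)
E
```

```text
xyz [0.3719, -0.4778, -0.0017] dr [-0.0, -0.0, -158.41] rows 14.519731415320487 22.124113803652524
```

>>> send_rows([
  {"xyz": [0.372,-0.478,0],"dr": [0,0,-158.4],"grip": 1},
  {"xyz": [0.372,-0.478,0],"dr": [0,0,-158.4],"grip": 1},
  {"xyz": [0.372,-0.478,0],"dr": [0,0,-158.4],"grip": 1},
  {"xyz": [0.372,-0.478,0],"dr": [0,0,-158.4],"grip": 1},
  {"xyz": [0.372,-0.478,0],"dr": [0,0,-158.4],"grip": 1},
  {"xyz": [0.372,-0.478,0],"dr": [0,0,-158.4],"grip": 1},
  {"xyz": [0.372,-0.478,0],"dr": [0,0,-158.4],"grip": 1},
  {"xyz": [0.372,-0.478,0],"dr": [0,0,-158.4],"grip": 1},
])

```text
clock: 2.02
tcp_pos: [323.6, -259.5, 248.5]
eef_rot: [0.0, 0.771, 0.637, 0.0]
force: [0.7, 0.0, -0.6]
gripper_width: 0.998
```

```bash
python3 - <<'E'
from h import *
st();plan([460,0,230],30,0)
E
```

```text
t 2.02 tcp [ 323.6 -259.5  248.5] z [ 0.001 -0.    -1.   ] y [ 0.982 -0.187  0.001] F [ 0.7  0.  -0.6] w 0.998 q [-0.7   0.11  2.07  0.    0.96 -0.52]
xyz [0.2804, 0.0853, 0.0185] dr [-26.3, -21.73, -98.22] rows 7.042900748315267 14.522290412967061
```

>>> send_rows([
  {"xyz": [0.04,0.01,0],"dr": [0,0,-7],"grip": 1},
  {"xyz": [0.08,0.02,0],"dr": [0,0,-14],"grip": 1},
  {"xyz": [0.12,0.03,0],"dr": [0,0,-21],"grip": 1},
  {"xyz": [0.15,0.04,0],"dr": [0,0,-28],"grip": 1},
  {"xyz": [0.19,0.05,0],"dr": [0,0,-35],"grip": 1},
  {"xyz": [0.22,0.06,0],"dr": [0,0,-42],"grip": 1},
  {"xyz": [0.25,0.07,0],"dr": [0,0,-49],"grip": 1},
  {"xyz": [0.28,0.085,0],"dr": [0,0,-56],"grip": 1},
])

```text
clock: 2.68
tcp_pos: [459.5, 1.5, 248.7]
eef_rot: [0.0, 0.378, 0.926, -0.0]
force: [0.7, -0.5, 0.5]
gripper_width: 0.998
```

```bash
python3 - <<'E'
from h import *
st();plan([480,0,205],50,0)
E
```

```text
t 2.68 tcp [459.5   1.5 248.7] z [ 0. -0. -1.] y [ 0.7    0.714 -0.   ] F [ 0.7 -0.5  0.5] w 0.998 q [-0.02  0.18  1.98 -0.    0.98 -0.82]
xyz [-0.0157, 0.0132, 0.0437] dr [-19.37, -47.38, -41.49] rows 1.1574155461028062 9.201544948529362
```

>>> send_rows([
  {"xyz": [-0.016,0.013,0.044],"dr": [-19.4,-47.4,-41.5],"grip": 1},
  {"xyz": [-0.016,0.013,0.044],"dr": [-19.4,-47.4,-41.5],"grip": 1},
  {"xyz": [-0.016,0.013,0.044],"dr": [-19.4,-47.4,-41.5],"grip": 1},
  {"xyz": [-0.016,0.013,0.044],"dr": [-19.4,-47.4,-41.5],"grip": 1},
  {"xyz": [-0.016,0.013,0.044],"dr": [-19.4,-47.4,-41.5],"grip": 1},
  {"xyz": [-0.016,0.013,0.044],"dr": [-19.4,-47.4,-41.5],"grip": 1},
  {"xyz": [-0.016,0.013,0.044],"dr": [-19.4,-47.4,-41.5],"grip": 1},
  {"xyz": [-0.016,0.013,0.044],"dr": [-19.4,-47.4,-41.5],"grip": 1},
])

```text
clock: 3.35
tcp_pos: [482.3, -7.2, 209.0]
eef_rot: [0.294, 0.141, 0.945, -0.013]
force: [0.5, -0.6, 0.2]
gripper_width: 1.0
```

```bash
python3 - <<'E'
from h import *
st();plan([480,0,205],60,0)
grab("wrist","w1")
E
```

```text
t 3.35 tcp [482.3  -7.2 209. ] z [ 0.552 -0.108 -0.827] y [0.274 0.96  0.058] F [ 0.5 -0.6  0.2] w 1.0 q [ 0.04  0.15  2.32 -0.94  0.16 -0.35]
xyz [0.0059, 0.0061, 0.0013] dr [-9.48, -25.27, -13.34] rows 0.20553499664983862 4.205270787435778
```

View pics/w1.png

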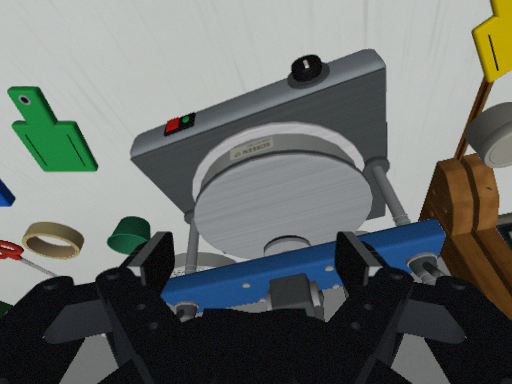

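```bash
cat > kin.py <<'E'
import numpy as np
from scipy.optimize import least_squares
from scipy.spatial.transform import Rotation as Ro
def fk(q,p):
    a,L1,L2,h,L3,e=p
    R=Ro.from_euler('z',q[0]); P=np.array([0,0,h])+R.apply([a,0,0])
    A=R*Ro.from_euler('y',q[1]); P=P+A.apply([0,0,L1])
    A=A*Ro.from_euler('y',q[2]); P=P+A.apply([e,0,L2])
    A=A*Ro.from_euler('z',q[3])*Ro.from_euler('y',q[4]); P=P+A.apply([0,0,L3])
    A=A*Ro.from_euler('z',q[5])
    return P,A
E
python3 - <<'E'
from h import *; from kin import *
p,R,o=cur(); q=np.array(o["joint_pos"])
data=[([-1.21299,.42386,1.63072,0,1.08859,-.019],[230,-581.1,248.3]),([-.7,.11,2.07,0,.96,-.52],[323.6,-259.5,248.5]),([-.02,.18,1.98,0,.98,-.82],[459.5,1.5,248.7]),(q,p)]
f=lambda x:np.concatenate([fk(a,x)[0]-b for a,b in data])
for s in ([0,400,400,300,250,0],[50,450,450,300,250,0]):
    r=least_squares(f,s); print(r.x,r.fun.round(1))
P,A=fk(q,r.x); print(A.as_matrix().round(3)); print(R.as_matrix().round(3))
np.save("kp.npy",r.x)
E
```

```text
[ 22.23187571 600.04218641 409.42692372 134.58117296 232.25974878
  16.36349752] [-11.6  -2.9  -4.   -6.3  -7.8   2.5   1.7 -10.7   2.8  -0.6  -5.3  -1.4]
[ 22.23191194 600.04212883 409.42695118 134.5813364  232.25977581
  16.36358025] [-11.6  -2.9  -4.   -6.3  -7.8   2.5   1.7 -10.7   2.8  -0.6  -5.3  -1.4]
[[-0.27  -0.788  0.554]
 [-0.961  0.253 -0.108]
 [-0.055 -0.562 -0.825]]
[[-0.788  0.27   0.554]
 [ 0.253  0.961 -0.108]
 [-0.562  0.055 -0.825]]
```

```bash
cat > kin.py <<'E'
import numpy as np
from scipy.optimize import least_squares
from scipy.spatial.transform import Rotation as Ro
def fk(q,p):
    a,L1,L2,h,L3,e,l=p
    R=Ro.from_euler('z',q[0]); P=np.array([0,0,h])+R.apply([a,l,0])
    A=R*Ro.from_euler('y',q[1]); P=P+A.apply([0,0,L1])
    A=A*Ro.from_euler('y',q[2]); P=P+A.apply([e,0,L2])
    A=A*Ro.from_euler('z',q[3])*Ro.from_euler('y',q[4]); P=P+A.apply([0,0,L3])
    A=A*Ro.from_euler('z',q[5]+np.pi/2)
    return P,A
lo=np.array([-3,-.9,.09,-1.31,.11,-2.54]);hi=np.array([3,2.11,2.58,4.45,2.69,2.54])
def ik(pos,R,p,q0):
    f=lambda q:np.concatenate([(fk(q,p)[0]-pos)/100,(fk(q,p)[1].inv()*R).as_rotvec()*3])
    r=least_squares(f,np.clip(q0,lo+.01,hi-.01),bounds=(lo,hi)); return r.x,np.abs(r.fun).max()
E
python3 - <<'E'
from h import *; from kin import *
p,R,o=cur(); q=np.array(o["joint_pos"])
data=[([-1.21299,.42386,1.63072,0,1.08859,-.019],[230,-581.1,248.3]),([-.7,.11,2.07,0,.96,-.52],[323.6,-259.5,248.5]),([-.02,.18,1.98,0,.98,-.82],[459.5,1.5,248.7]),(q,p)]
f=lambda x:np.concatenate([fk(a,x)[0]-b for a,b in data])
r=least_squares(f,[0,600,400,135,232,0,0]); print(r.x.round(1),r.fun.round(1)); kp=r.x
np.save("kp.npy",kp)
for pos,tl in [([470,0,150],30),([470,0,150],20),([540,0,115],30),([540,0,115],20),([540,0,130],45),([430,-200,20],20),([430,-200,20],30),([440,240,20],20),([430,380,20],20),([430,-380,20],20)]:
  for q0 in ([0,.2,2.3,0,.4,-1.5],[0,.2,2.3,3.1,.4,1.5]):
    yaw=0 if pos[1]==0 else np.degrees(np.arctan2(pos[1],pos[0]))*.5
    print(pos,tl,*[np.round(v,2) for v in ik(np.array(pos),Rt(tl,yaw),kp,q0)])
E
```

```text
[ -3.6 572.6 480.4 291.8 281.2  69.1  11. ] [-0.9 -0.  -0.4  0.2  1.2 -0.3  1.   0.3  0.8 -0.1 -0.5 -0.1]
[470, 0, 150] 30 [-0.05  0.25  2.31  0.38  0.11 -1.99] 0.13
[470, 0, 150] 30 [-0.05  0.29  2.38  2.78  0.11  1.89] 0.13
[470, 0, 150] 20 [-0.03  0.27  2.25  0.04  0.28 -1.63] 0.0
[470, 0, 150] 20 [-0.09  0.33  2.37  2.09  0.11  2.54] 0.46
[540, 0, 115] 30 [-0.05  0.4   2.18  0.47  0.11 -2.09] 0.18
[540, 0, 115] 30 [-0.03  0.44  2.25  2.93  0.11  1.76] 0.11
[540, 0, 115] 20 [-0.02  0.42  2.12  0.03  0.25 -1.63] 0.0
[540, 0, 115] 20 [-0.08  0.46  2.24  2.1   0.11  2.54] 0.46
[540, 0, 130] 45 [-0.07  0.33  2.19  0.92  0.11 -2.54] 0.68
[540, 0, 130] 45 [-0.03  0.46  2.35  3.09  0.45  1.59] 0.0
[430, -200, 20] 20 [-0.5   0.57  2.22  0.71  0.11 -2.54] 0.22
[430, -200, 20] 20 [-0.52  0.6   2.27  2.12  0.12  2.31] 0.0
[430, -200, 20] 30 [-0.49  0.53  2.22  0.72  0.11 -2.54] 0.62
[430, -200, 20] 30 [-0.56  0.65  2.36  2.7   0.4   1.69] 0.0
[440, 240, 20] 20 [ 0.54  0.6   2.2  -1.31  0.11  0.01] 0.05
[440, 240, 20] 20 [0.54 0.61 2.22 4.45 0.11 0.53] 0.02
[430, 380, 20] 20 [ 0.77  0.65  2.05 -0.86  0.18 -0.33] 0.0
[430, 380, 20] 20 [0.76 0.67 2.11 4.45 0.12 0.63] 0.19
[430, -380, 20] 20 [-0.79  0.64  2.03  0.57  0.21 -2.54] 0.11
[430, -380, 20] 20 [-0.81  0.67  2.11  1.75  0.14  2.54] 0.2
```

```bash
python3 - <<'E'
import cv2,numpy as np
f=cv2.imread("pics/w1.png"); c=f[110:320,150:450]; cv2.imwrite("pics/w1c.png",cv2.resize(cv2.convertScaleAbs(c,alpha=1.3,beta=10),(800,560),interpolation=cv2.INTER_CUBIC))
f=cv2.imread("pics/scene0.png"); c=f[155:275,185:315]; cv2.imwrite("pics/s0c.png",cv2.resize(c,(650,600),interpolation=cv2.INTER_CUBIC))
E
```

```text
(no output)
```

View pics/w1c.png

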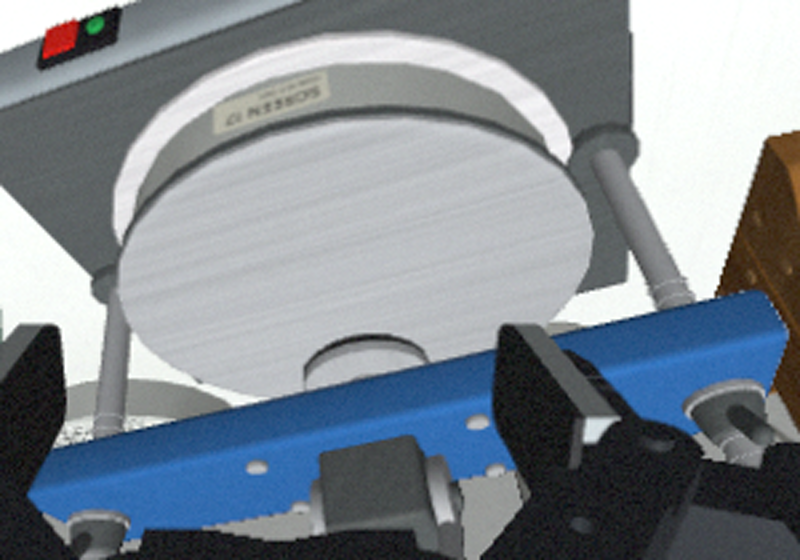

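View pics/s0c.png

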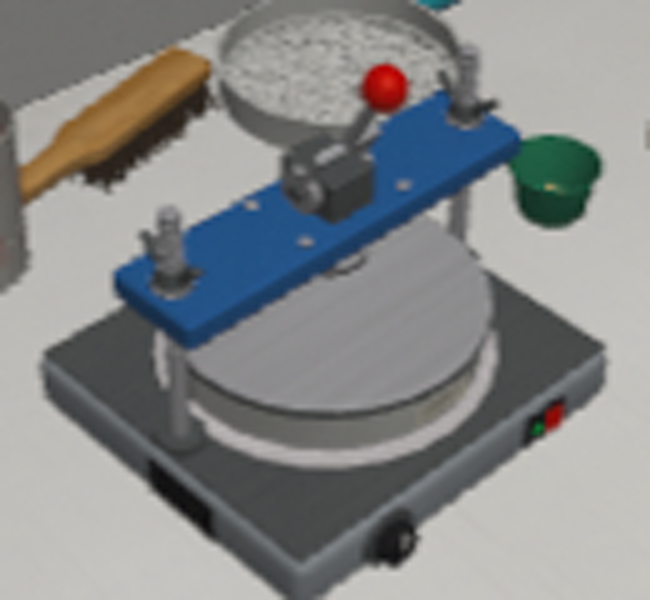

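```bash
python3 - <<'E'
import cv2,numpy as np
f=cv2.imread("pics/w1.png").astype(float)
b=f[:,:,0]-f[:,:,2]
for u in list(range(180,214,6))+list(range(236,334,8))+list(range(390,436,6)):
    col=b[:,u]; L=f[:,u,:].sum(1)
    i=next((v for v in range(225,300) if col[v]>30 and col[v+1]>30),None)
    if i is None: continue
    lo,hi=col[i-4],col[i+3]; th=(lo+hi)/2
    v=next(v for v in range(i-4,i+4) if col[v]<th<=col[v+1]); e=v+(th-col[v])/(col[v+1]-col[v])
    print(u,round(e,2),"B:",f[i-2:i+26,u,0].astype(int).tolist())
E
```

```text
180 275.72 B: [160, 120, 60, 76, 83, 83, 83, 90, 91, 93, 93, 94, 96, 96, 101, 110, 120, 131, 133, 132, 129, 131, 129, 126, 129, 133, 130, 115]
186 274.41 B: [93, 74, 69, 84, 84, 86, 88, 88, 89, 92, 94, 96, 97, 100, 104, 113, 123, 134, 138, 133, 129, 129, 128, 126, 126, 129, 130, 114]
192 272.64 B: [90, 84, 59, 73, 81, 85, 86, 85, 88, 89, 92, 93, 93, 94, 99, 100, 115, 128, 135, 138, 134, 131, 130, 128, 127, 126, 127, 128]
198 271.65 B: [126, 102, 64, 78, 83, 83, 86, 86, 90, 91, 92, 94, 98, 96, 95, 104, 118, 129, 136, 134, 132, 133, 132, 131, 129, 128, 129, 130]
204 270.35 B: [162, 96, 71, 81, 87, 86, 87, 86, 87, 92, 94, 93, 94, 97, 98, 108, 122, 133, 139, 135, 129, 130, 131, 129, 130, 131, 129, 131]
210 268.62 B: [156, 162, 60, 75, 84, 81, 88, 87, 87, 88, 91, 92, 95, 97, 99, 102, 113, 121, 134, 135, 132, 129, 129, 131, 128, 131, 129, 133]
236 263.07 B: [150, 101, 62, 69, 85, 87, 88, 88, 91, 90, 94, 94, 97, 97, 99, 99, 105, 119, 128, 137, 135, 133, 131, 131, 130, 129, 131, 128]
244 261.57 B: [179, 110, 71, 83, 84, 87, 89, 88, 90, 94, 96, 96, 95, 94, 95, 101, 113, 124, 137, 137, 135, 12
[... 1996 characters left out ...]
223.72 B: [96, 58, 78, 90, 91, 87, 90, 94, 92, 95, 95, 94, 97, 94, 97, 98, 101, 109, 121, 131, 140, 137, 136, 132, 132, 134, 129, 128]
414 222.55 B: [67, 78, 88, 90, 89, 89, 92, 93, 94, 94, 95, 97, 97, 98, 97, 100, 113, 124, 133, 141, 139, 135, 129, 127, 128, 129, 130, 130]
420 222.0 B: [93, 87, 93, 93, 90, 91, 93, 95, 94, 94, 94, 96, 98, 98, 104, 114, 125, 138, 143, 136, 133, 131, 130, 133, 131, 130, 129, 129]
426 221.46 B: [90, 89, 91, 93, 89, 93, 92, 96, 96, 93, 96, 97, 97, 107, 118, 129, 140, 140, 137, 134, 131, 130, 131, 132, 130, 131, 128, 131]
432 221.14 B: [92, 94, 92, 88, 95, 93, 91, 92, 93, 96, 98, 101, 112, 123, 136, 142, 141, 136, 132, 130, 127, 130, 130, 130, 130, 131, 127, 131]
```

```bash
python3 - <<'E'
import cv2,numpy as np
for n,(u0,u1,v0,v1) in {"scene0":(230,290,150,200),"top0":(240,280,165,195)}.items():
    f=cv2.imread(f"pics/{n}.png").astype(float)[v0:v1,u0:u1]
    m=(f[:,:,2]-f[:,:,1]); w=np.clip(m-40,0,None); 
    yy,xx=np.mgrid[v0:v1,u0:u1]; print(n,(w*xx).sum()/w.sum(),(w*yy).sum()/w.sum(),(m>60).sum())
f=cv2.imread("pics/top0.png"); c=f[145:230,210:310]; cv2.imwrite("pics/t0c.png",cv2.resize(c,(700,595),interpolation=cv2.INTER_CUBIC))
E
```

```text
scene0 261.73083637517857 171.5191239485796 66
top0 261.51067746686306 180.9536082474227 38
```

View pics/t0c.png

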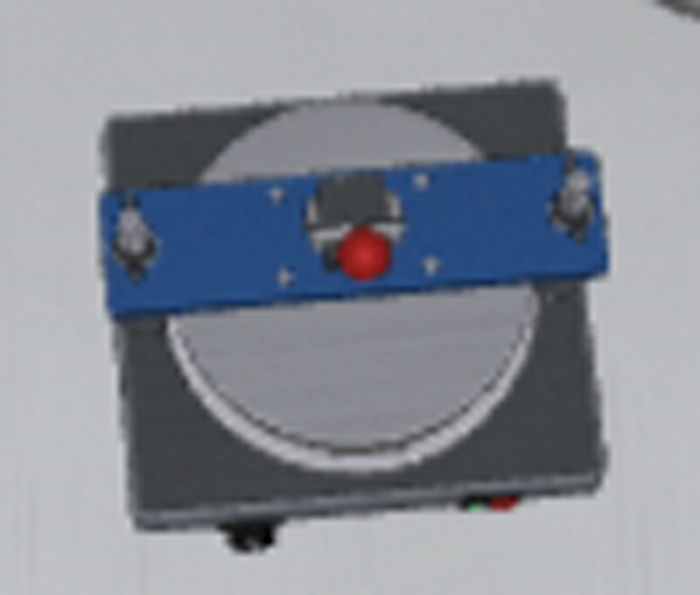

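```bash
cat > fit.py <<'E'
from h import *
from scipy.optimize import least_squares
def cp(pts,s,u0,v0): a=np.array(pts,float); return np.c_[u0+(a[:,0]+.5)/s-.5, v0+(a[:,1]+.5)/s-.5]
rim={"w1":cp([(170,187),(240,137),(300,117),(360,110),(420,113),(480,126),(530,150),(570,190),(592,240),(580,285),(150,325),(185,358),(230,385)],8/3,150,110),
"scene":cp([(230,385),(280,405),(330,411),(390,405),(440,385),(475,355),(492,315),(488,280),(470,250)],5,185,155),
"top":cp([(185,365),(215,405),(260,432),(310,445),(355,448),(400,443),(450,425),(490,395),(520,355),(200,180),(240,135),(290,108),(345,98),(400,102),(450,125),(490,160)],7,210,145)}
knob={"scene":(261.73,171.52),"top":(261.51,180.95)}
bot=[(198,271.4),(210,268.6),(236,263.0),(252,259.5),(268,255.9),(284,252.4),(300,248.8),(316,245.2),(332,241.4),(390,228.1),(396,226.7),(402,225.4),(408,223.8)]
top_=[(u,v) for u,v in [(198,286.2),(236,280),(252,276.6),(268,272.8),(284,269.8),(300,266.8),(316,262.3),(332,259.3),(396,246),(408,243)]]
w=np.load("pics/w1.npz"); w={k:w[k] for k in w.files}
d={"w1":w}
for n in ("scene","top"):
    g=cams.get_image(n); g["W"]=g["world_to_cam"]; d[n]=g
names=["w1","scene","top"]
def pert(dd,e):
    T=np.eye(4);T[:3,:3]=Ro.from_rotvec(e[3:]).as_matrix();T[:3,3]=e[:3]
    q=dict(dd); q["W"]=T@dd["W"]; return q
def S(p,P): P=np.array(P,float); return Ro.from_euler('z',p[2]).apply(P)+[p[0],p[1],0]
def lineres(dd,p,pts,x,z):
    L=proj(dd,S(p,[[x,-80,z],[x,80,z]])); a=L[1]-L[0]; n=np.array([-a[1],a[0]])/np.hypot(*a); return (np.array(pts)-L[0])@n
ang=np.linspace(0,2*np.pi,721)
def res(v,parts=False):
    p=v[:3];g=v[3]; out=[];P={}
    for i,n in enumerate(names):
        e=v[4+6*i:10+6*i]; dd=pert(d[n],e)
        C=proj(dd,S(p,np.c_[103.5*np.cos(ang),103.5*np.sin(ang),98+0*ang]))
        r=[]
        for q in rim[n]:
            k=np.argmin(((C-q)**2).sum(1)); t=C[(k+1)%720]-C[k-1]; nn=np.array([-t[1],t[0]])/np.hypot(*t); r.append((q-C[k])@nn)
        r=np.array(r); P[n+" rim"]=r; out.append(r/.5)
        if n in knob:
            kk=proj(dd,S(p,[[-95*np.cos(np.radians(62)),0,98+g+60+95*np.sin(np.radians(62))]]))[0]-knob[n]; P[n+" knob"]=kk; out.append(kk/.4)
        if n=="w1":
            b=lineres(dd,p,bot,-35,122+g); t=lineres(dd,p,top_,-35,142+g); P["bot"]=b;P["top"]=t; out+= [b/1.0/2, t/1.5/2]
        out.append(e[:3]/1.5); out.append(e[3:]/.003)
    if parts: return P
    return np.concatenate(out)
best=least_squares(res,np.r_[610,-3,np.radians(5),37,np.zeros(18)])
v=best.x; J=np.linalg.inv(best.jac.T@best.jac)
print("xy",v[:2].round(1),"yaw",np.degrees(v[2]).round(2),"g",v[3].round(2),"+-",np.sqrt(np.diag(J))[:4].round(3))
for k,x in res(v,True).items(): print(k,np.round(x,1).tolist())
for i,n in enumerate(names): print(n,v[4+6*i:10+6*i].round(4))
E
python3 fit.py
```

```text
xy [628.8  -8.7] yaw 4.9 g 39.3 +- [1.449 1.567 0.013 0.553]
w1 rim [-1.0, 1.6, 2.0, 1.2, 0.2, -0.7, -1.7, -2.7, 0.7, 1.8, -2.9, -1.3, 1.7]
bot [1.8, 1.6, 1.7, 1.7, 1.6, 1.6, 1.5, 1.4, 1.1, 0.5, 0.4, 0.4, 0.1]
top [-1.9, -0.5, -0.7, -1.3, -1.1, -0.9, -2.2, -2.0, -2.5, -3.1]
scene rim [-1.1, -0.4, -0.2, 0.2, 0.2, 0.1, -0.2, -0.2, -0.1]
scene knob [0.2, -0.8]
top rim [1.2, 1.3, 0.7, -0.1, -0.3, -0.1, 0.4, 0.7, 0.9, -0.2, 0.3, 0.5, 0.6, 1.0, 0.7, 0.5]
top knob [0.1, -0.3]
w1 [-9.5400e-02 -5.1755e+00  5.4218e+00  1.8000e-03  8.6000e-03  9.3000e-03]
scene [ 1.447e-01  7.918e-01  8.012e-01 -2.600e-03  6.000e-04  8.000e-04]
top [-1.863e-01  5.356e-01 -9.908e-01 -1.600e-03 -8.000e-04 -1.000e-04]
```

```bash
python3 - <<'E'
from h import *
st();plan([445,-10,200],20,0)
E
```

```text
t 3.5 tcp [482.8  -7.3 209.4] z [ 0.551 -0.108 -0.827] y [0.275 0.96  0.058] F [0.1 0.2 0.4] w 0.999 q [ 0.04  0.14  2.31 -0.92  0.16 -0.36]
xyz [0.0343, -0.0135, -0.0128] dr [-4.34, 14.41, -15.79] rows 0.9356002345394511 3.0458779930017283
```

>>> send_rows([
  {"xyz": [0.034,-0.0135,-0.013],"dr": [-4.3,14.4,-15.8],"grip": 1},
  {"xyz": [0.034,-0.0135,-0.013],"dr": [-4.3,14.4,-15.8],"grip": 1},
  {"xyz": [0.034,-0.0135,-0.013],"dr": [-4.3,14.4,-15.8],"grip": 1},
  {"xyz": [0.034,-0.0135,-0.013],"dr": [-4.3,14.4,-15.8],"grip": 1},
  {"xyz": [0.034,-0.0135,-0.013],"dr": [-4.3,14.4,-15.8],"grip": 1},
  {"xyz": [0.034,-0.0135,-0.013],"dr": [-4.3,14.4,-15.8],"grip": 1},
  {"xyz": [0.034,-0.0135,-0.013],"dr": [-4.3,14.4,-15.8],"grip": 1},
  {"xyz": [0.034,-0.0135,-0.013],"dr": [-4.3,14.4,-15.8],"grip": 1},
])

```text
clock: 4.17
tcp_pos: [447.0, -9.1, 201.5]
eef_rot: [0.174, -0.001, 0.985, 0.002]
force: [0.2, -0.0, 0.1]
gripper_width: 0.999
```

```bash
python3 - <<'E'
from h import *
st();grab("wrist","w2");st();plan([495,-10,333],20,0)
E
```

```text
t 4.17 tcp [447.   -9.1 201.5] z [ 0.343  0.005 -0.939] y [-0.004  1.     0.004] F [ 0.2 -0.   0.1] w 0.999 q [-0.06  0.12  2.25  0.07  0.42 -1.69]
t 4.22 tcp [447.   -9.4 201.4] z [ 0.343  0.003 -0.939] y [-0.001  1.     0.003] F [ 0.4 -0.4  0.1] w 0.999 q [-0.06  0.12  2.25  0.06  0.42 -1.69]
xyz [-0.0902, -0.0002, -0.1071] dr [0.2, 0.07, 0.0] rows 3.3590485568463633 0.02918428953982778
```

View pics/w2.png

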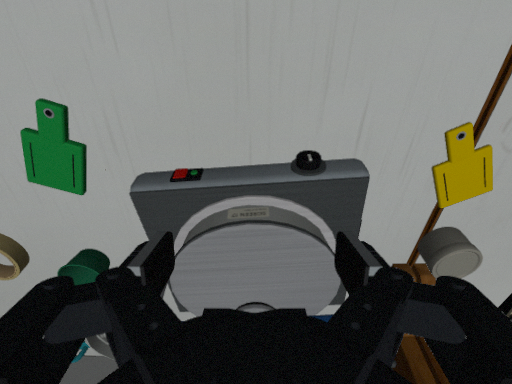

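>>> send_rows([
  {"xyz": [-0.04,0,-0.027],"dr": [0,0,0],"grip": 1},
  {"xyz": [-0.07,0,-0.055],"dr": [0,0,0],"grip": 1},
  {"xyz": [-0.09,0,-0.08],"dr": [0,0,0],"grip": 1},
  {"xyz": [-0.09,0,-0.107],"dr": [0,0,0],"grip": 1},
  {"xyz": [-0.09,0,-0.107],"dr": [0,0,0],"grip": 1},
  {"xyz": [-0.09,0,-0.107],"dr": [0,0,0],"grip": 1},
])

```text
clock: 4.72
tcp_pos: [495.5, -8.9, 334.5]
eef_rot: [0.176, -0.0, 0.984, 0.003]
force: [-0.2, -0.4, 0.3]
gripper_width: 0.994
```

```bash
python3 - <<'E'
from h import *
st();d=grab("wrist","w3");st()
c=d["frame"][:,:,::-1][110:320,150:450]; cv2.imwrite("pics/w3c.png",cv2.resize(c,(800,560),interpolation=cv2.INTER_CUBIC))
E
```

```text
t 4.72 tcp [495.5  -8.9 334.5] z [ 0.347  0.006 -0.938] y [-0.002  1.     0.006] F [-0.2 -0.4  0.3] w 0.994 q [-0.06 -0.02  2.02  0.04  0.78 -1.65]
t 4.77 tcp [494.6  -9.  332.8] z [ 0.344  0.006 -0.939] y [-0.002  1.     0.005] F [ 0.3 -0.1 -1.2] w 0.996 q [-0.06 -0.02  2.03  0.04  0.78 -1.65]
```

View pics/w3.png

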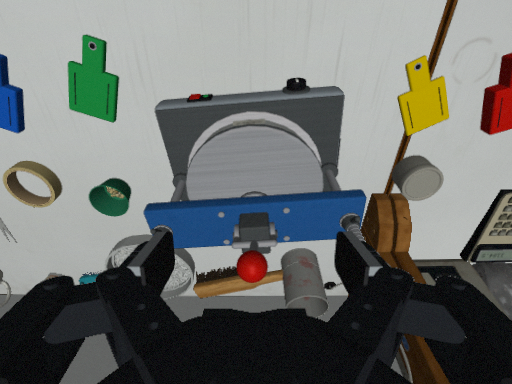

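View pics/w3c.png

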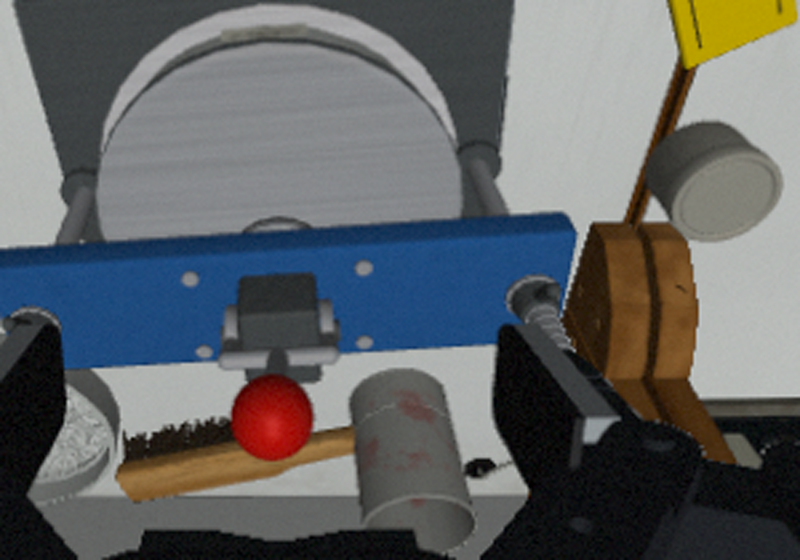

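```bash
python3 - <<'E'
import cv2,numpy as np
f=cv2.imread("pics/w2.png"); c=f[190:330,155:355]; cv2.imwrite("pics/w2c.png",cv2.resize(cv2.convertScaleAbs(c,alpha=1.3),(800,560),interpolation=cv2.INTER_CUBIC))
f=cv2.imread("pics/w3.png").astype(float); m=((f[:,:,2]-f[:,:,1])>60).astype(np.uint8); m[:240]=0;m[290:]=0;m[:,:230]=0;m[:,275:]=0
cs,_=cv2.findContours(m,cv2.RETR_EXTERNAL,cv2.CHAIN_APPROX_NONE); k=max(cs,key=cv2.contourArea); print(cv2.fitEllipse(k),cv2.contourArea(k))
b=f[:,:,0]-f[:,:,2]
for u in range(190,360,10):
    col=b[:,u]; i=next((v for v in range(180,215) if col[v]>30 and col[v+1]>30),None)
    th=35; v=i-1; e=v+(th-col[v])/(col[i]-col[v]); print(u,round(e,2),f[i-1:i+14,u,0].astype(int).tolist())
E
```

```text
((251.55050659179688, 266.89892578125), (29.503311157226562, 30.56109619140625), 0.330721378326416) 707.0
190 200.65 [100, 82, 77, 83, 87, 88, 89, 98, 119, 129, 127, 128, 126, 129, 128]
200 199.93 [118, 88, 79, 82, 82, 88, 89, 98, 113, 125, 130, 127, 126, 125, 128]
210 199.22 [91, 79, 81, 89, 89, 91, 91, 108, 122, 127, 127, 124, 128, 126, 129]
220 198.57 [103, 84, 82, 84, 83, 85, 88, 98, 116, 129, 130, 125, 127, 107, 114]
230 197.93 [120, 89, 79, 80, 81, 88, 89, 91, 110, 131, 132, 130, 128, 126, 125]
240 197.23 [87, 77, 81, 86, 86, 88, 92, 103, 123, 127, 130, 127, 128, 126, 127]
250 196.65 [105, 83, 82, 86, 87, 89, 88, 101, 117, 126, 130, 125, 125, 126, 122]
260 195.88 [112, 90, 85, 83, 87, 91, 90, 93, 109, 127, 129, 129, 126, 127, 129]
270 195.29 [88, 80, 84, 86, 85, 92, 92, 108, 122, 131, 127, 126, 127, 126, 128]
280 194.58 [106, 86, 84, 86, 90, 89, 91, 104, 120, 128, 132, 130, 128, 128, 129]
290 193.88 [116, 89, 81, 87, 88, 89, 92, 94, 111, 129, 135, 130, 131, 128, 126]
300 193.27 [89, 81, 84, 90, 88, 92, 92, 106, 125, 130, 130, 131, 127, 125, 130]
310 192.6 [101, 85, 87, 85, 86, 89, 92, 98, 118, 129, 134, 129, 128, 127, 128]
320 191.85 [112, 91, 86, 86, 88, 90, 91, 96, 112, 131, 134, 131, 127, 128, 125]
330 190.97 [60, 70, 78, 83, 85, 89, 89, 91, 104, 123, 131, 129, 125, 126, 126]
340 190.59 [81, 80, 84, 90, 87, 90, 93, 99, 115, 131, 130, 128, 127, 128, 131]
350 190.15 [154, 102, 85, 84, 86, 85, 87, 90, 107, 131, 131, 128, 127, 127, 128]
```

View pics/w2c.png

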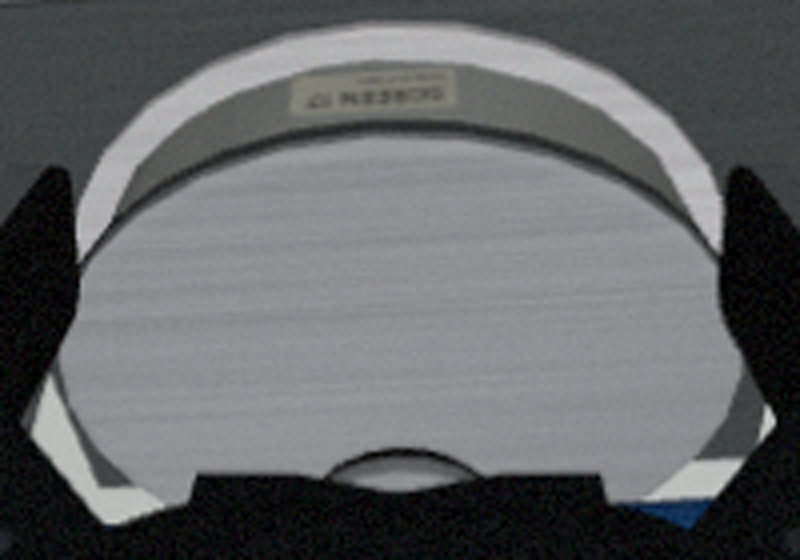

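```bash
python3 - <<'E'
s=open("fit.py").read()
s=s.replace('rim={"w1"','rim={"w2":cp([(130,220),(180,185),(240,155),(300,140),(360,134),(420,133),(480,138),(540,150),(600,172),(650,200),(690,235)],4,155,190),"w3":cp([(105,150),(160,78),(200,55),(240,43),(280,39),(320,44),(360,57),(400,80),(430,108),(450,140),(460,175)],8/3,150,110),"w1"')
s=s.replace('knob={','knob={"w3":(251.55,266.9),')
s=s.replace('bot=[','bot=[(190,200.65),(210,199.22),(230,197.93),(250,196.65),(270,195.29),(290,193.88),(310,192.6),(330,191.1)];top_=[(200,206.9),(230,207),(260,205.9),(290,203.9),(320,201.9)]\nbot_=[')
s=s.replace('\ntop_=[(u','\ntop__=[(u')
s=s.replace('w=np.load("pics/w1.npz"); w={k:w[k] for k in w.files}\nd={"w1":w}','d={}\nfor n in ("w2","w3"):\n    w=np.load(f"pics/{n}.npz"); d[n]={k:w[k] for k in w.files}')
s=s.replace('names=["w1",','names=["w2","w3",').replace('n=="w1"','n=="w3"').replace('np.zeros(18)','np.zeros(24)')
s=s.replace('[b/1.0/2, t/1.5/2]','[b/WB, t/WB]').replace('ang=np','WB=4.\nang=np',1)
s=s.replace('for i,n in enumerate(names): print','np.save("shk.npy",v)\ndd=pert(d["w2"],v[4:10])\nfor r_ in (26,24,22):print("foot",r_,((proj(dd,S(v,[[-r_,0,98+v[3]],[0,-r_*.9,98+v[3]]]))-[155,190]+.5)*4-.5).round(1).tolist())\nfor i,n in enumerate(names): print')
open("fit.py","w").write(s)
E
python3 fit.py
```

```text
xy [626.3  -7.2] yaw 4.11 g 36.19 +- [1.311 1.225 0.012 0.839]
w2 rim [-1.0, -0.5, 0.7, 0.6, 0.1, 0.1, 0.1, 0.2, 0.0, -0.2, -0.7]
w3 rim [-0.9, -0.3, 0.2, 0.5, 0.7, 0.3, -0.2, -0.4, -0.3, -0.2, -0.2]
w3 knob [-0.0, 0.1]
bot [1.9, 1.6, 1.5, 1.5, 1.3, 1.1, 1.0, 0.7]
top [-1.1, 0.8, 1.4, 1.2, 0.9]
scene rim [-0.9, -0.2, 0.0, 0.3, 0.3, 0.2, -0.2, -0.4, -0.4]
scene knob [0.0, -0.1]
top rim [1.2, 1.4, 0.7, -0.1, -0.3, -0.1, 0.4, 0.6, 0.9, -0.2, 0.3, 0.5, 0.6, 0.9, 0.7, 0.4]
top knob [-0.1, -0.0]
foot 26 [[394.0, 443.5], [317.2, 500.3]]
foot 24 [[394.5, 447.8], [323.6, 500.0]]
foot 22 [[395.0, 452.1], [330.0, 499.8]]
w2 [ 1.0850e-01 -8.3800e-01  1.7495e+00  4.0000e-04  1.0000e-04 -1.0000e-04]
w3 [ 1.0460e-01 -1.0570e+00  1.7766e+00  7.0000e-04  3.0000e-04  2.0000e-04]
scene [ 1.795e-01  1.303e-01  3.105e-01 -9.000e-04  2.000e-04  9.000e-04]
top [-5.700e-03  2.409e-01 -9.834e-01 -4.000e-04  0.000e+00 -1.000e-04]
```

```bash
python3 - <<'E'
s=open("fit.py").read()
s=s.replace("top_=[(200,206.9),(230,207),(260,205.9),(290,203.9),(320,201.9)]","top_=[(190,207.4),(210,205.6),(230,205.4),(250,203.6),(270,201.7),(290,201.4),(310,199.6),(330,198.7),(350,197.7)]")
open("fit.py","w").write(s)
for a in ("b/40, t/.4","b/.4, t/40","b/.4, t/.4"):
    exec(s.replace("b/WB, t/WB",a))
    print("=====")
E
```

```text
xy [626.4  -7. ] yaw 4.42 g 33.82 +- [1.311 1.175 0.004 0.715]
w2 rim [-1.0, -0.5, 0.7, 0.6, 0.1, 0.1, 0.1, 0.2, 0.0, -0.2, -0.7]
w3 rim [-1.2, -0.6, -0.1, 0.2, 0.5, 0.0, -0.4, -0.6, -0.5, -0.4, -0.3]
w3 knob [-0.2, -1.5]
bot [2.6, 2.5, 2.5, 2.5, 2.5, 2.3, 2.4, 2.1]
top [-0.3, -0.9, 0.2, -0.3, -1.0, -0.0, -0.5, -0.2, 0.1]
scene rim [-0.8, -0.1, 0.1, 0.5, 0.5, 0.3, -0.2, -0.4, -0.5]
scene knob [0.0, 0.4]
top rim [1.2, 1.4, 0.7, -0.0, -0.3, -0.1, 0.4, 0.7, 0.9, -0.2, 0.3, 0.5, 0.5, 0.9, 0.7, 0.4]
top knob [-0.1, 0.1]
foot 26 [[393.5, 435.4], [317.8, 492.5]]
foot 24 [[394.1, 439.7], [324.2, 492.2]]
foot 22 [[394.6, 444.0], [330.5, 491.9]]
w2 [-4.4500e-02 -9.0930e-01  1.7612e+00  4.0000e-04 -1.0000e-04  0.0000e+00]
w3 [ 1.748e-01 -1.196e-01  7.305e-01  3.600e-03 -7.000e-04 -4.000e-04]
scene [ 0.2237 -0.1031 -0.0967 -0.0006  0.0003  0.0006]
top [-8.100e-03  1.835e-01 -9.930e-01 -4.000e-04  1.000e-04 -1.000e-04]
=====
xy [626.1  -7.1] yaw 4.49 g 38.38 +- [1.31  1.176 0.005 0.716]
w2 rim [-1.0, -0.5, 0.7, 0.6, 0.1, 0.1, 0.1, 0.2, 0.0, -0.2, -0.7]
w3 rim [-0.5, 0.0, 0.5, 0.8, 0.9, 0.5, 0.0, 
[... 1029 characters left out ...]
4, 1.5, 1.3]
top [-1.5, -1.9, -0.8, -1.3, -1.9, -0.9, -1.4, -1.0, -0.7]
scene rim [-1.0, -0.3, -0.0, 0.3, 0.3, 0.2, -0.2, -0.4, -0.3]
scene knob [0.1, -0.1]
top rim [1.2, 1.4, 0.7, -0.1, -0.3, -0.1, 0.4, 0.7, 0.9, -0.2, 0.3, 0.5, 0.6, 0.9, 0.7, 0.5]
top knob [-0.0, -0.0]
foot 26 [[393.2, 444.0], [317.2, 501.2]]
foot 24 [[393.8, 448.4], [323.6, 500.9]]
foot 22 [[394.4, 452.6], [330.0, 500.6]]
w2 [-4.8700e-02 -6.1120e-01  1.7681e+00  1.0000e-04 -1.0000e-04  0.0000e+00]
w3 [ 2.2220e-01 -1.9669e+00  2.5587e+00 -2.6000e-03 -2.0000e-04 -5.0000e-04]
scene [ 1.212e-01  1.070e-01  3.548e-01 -7.000e-04  1.000e-04  8.000e-04]
top [-2.410e-02  2.148e-01 -9.775e-01 -2.000e-04  1.000e-04 -1.000e-04]
=====
```

```bash
python3 - <<'E'
from h import *
plan([480,-310,260],5,-15)
E
```

```text
xyz [0.0384, -0.3005, 0.0616] dr [3.47, 14.88, 14.71] rows 7.414181809719725 2.9627768635157987
```

>>> send_rows([
  {"xyz": [0.038,-0.3,0.062],"dr": [3.5,14.9,14.7],"grip": 1},
  {"xyz": [0.038,-0.3,0.062],"dr": [3.5,14.9,14.7],"grip": 1},
  {"xyz": [0.038,-0.3,0.062],"dr": [3.5,14.9,14.7],"grip": 1},
  {"xyz": [0.038,-0.3,0.062],"dr": [3.5,14.9,14.7],"grip": 1},
  {"xyz": [0.038,-0.3,0.062],"dr": [3.5,14.9,14.7],"grip": 1},
  {"xyz": [0.038,-0.3,0.062],"dr": [3.5,14.9,14.7],"grip": 1},
  {"xyz": [0.038,-0.3,0.062],"dr": [3.5,14.9,14.7],"grip": 1},
  {"xyz": [0.038,-0.3,0.062],"dr": [3.5,14.9,14.7],"grip": 1},
])

```text
clock: 5.83
tcp_pos: [479.7, -313.5, 258.1]
eef_rot: [0.043, 0.132, 0.99, -0.006]
force: [-0.9, -0.1, 1.0]
gripper_width: 1.0
```

```bash
cat > plate.py <<'E'
from h import *
from scipy.optimize import least_squares
def outline(th):
    return np.array([[-80,-15],[-37.5,-15],[-37.5,-35],[37.5,-35],[37.5,35],[-37.5,35],[-37.5,15],[-80,15]],float)
def render(dd,p,th,ss=4):
    o=outline(th); c,s=np.cos(p[2]),np.sin(p[2]); xy=o@np.array([[c,s],[-s,c]])+p[:2]
    m=np.zeros((384*1,512*1),np.uint8)
    top=proj(dd,np.c_[xy,np.full(8,th)]);bot=proj(dd,np.c_[xy,np.zeros(8)])
    f=lambda P:cv2.fillPoly(m,[np.round(P*16).astype(np.int32)],255,cv2.LINE_AA,4)
    f(top);f(bot)
    for i in range(8):
        j=(i+1)%8; f(np.array([top[i],top[j],bot[j],bot[i]]))
    return m/255.
def fitplate(dd,mask,p0,th,z0=0):
    from scipy.optimize import minimize
    mk=mask.astype(float)
    mk=cv2.GaussianBlur(mk,(0,0),1)
    f=lambda p:((cv2.GaussianBlur(render(dd,[p[0],p[1],p[2]/50],th),(0,0),1)-mk)**2).sum()
    best=None
    for a in (0,.25,-.25,.5,-.5):
        s=np.array([p0[0],p0[1],(p0[2]+a)*50]); r=minimize(f,s,method="Nelder-Mead",options=dict(xatol=.05,fatol=.01,initial_simplex=s+np.array([[0,0,0],[8,0,0],[0,8,0],[0,0,8]])))
        if best is None or r.fun<best.fun: best=r
    return best.x[:2],best.x[2]/50,best.fun,mk.sum()
E
python3 - <<'E'
from plate import *
st(); d=grab("wrist","w4")
for n,th,p0 in (("spacer_green",12,(500,-238,-.3)),("spacer_blue",18,(503,-400,-.5))):
    r=cams.cut_out("wrist",n); print(n,[x["p"] for x in r],[x["pixels"].sum() for x in r])
    if r:
        m=r[0]["pixels"]; np.save(f"pics/m_{n}.npy",m); print(fitplate(d,m,p0,th))
st()
E
```

```text
t 5.83 tcp [ 479.7 -313.5  258.1] z [ 0.083 -0.023 -0.996] y [ 0.261  0.965 -0.001] F [-0.9 -0.1  1. ] w 1.0 q [-0.61  0.3   1.79  0.03  0.97 -1.94]
spacer_green [0.85] [np.int64(3308)]
(array([ 504.61202381, -254.6205374 ]), np.float64(-0.3368172575367025), np.float64(215.16847030306698), np.float64(3308.000000000001))
spacer_blue [0.77] [np.int64(3243)]
(array([ 518.21102937, -413.56762091]), np.float64(-0.4159410740888637), np.float64(80.75757924764753), np.float64(3243.0000000000005))
t 5.98 tcp [ 479.9 -310.4  258.7] z [ 0.082 -0.022 -0.996] y [0.261 0.965 0.   ] F [-0.4  0.6  0.4] w 1.0 q [-0.61  0.3   1.79  0.04  0.97 -1.93]
```

View pics/w4.png

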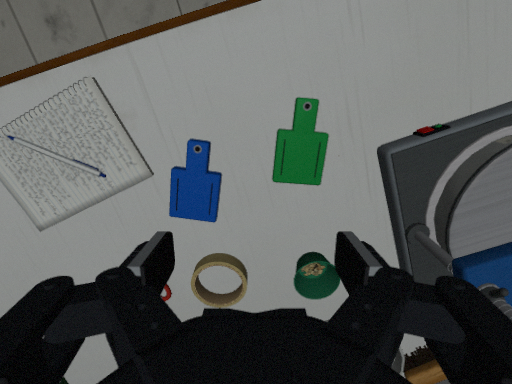

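```bash
python3 - <<'E'
from plate import *
st(); d=grab("wrist","w5"); im=d["frame"][:,:,::-1].copy()
for n,th,p0 in (("spacer_green",12,(505,-254,-.33)),("spacer_blue",18,(518,-413,-.42))):
    r=cams.cut_out("wrist",n)
    m=r[0]["pixels"]; xy,a,f,_=fitplate(d,m,p0,th); print(n,xy.round(1),np.degrees(a).round(1),f)
    R=render(d,[*xy,a],th)>.5; cs,_=cv2.findContours(R.astype(np.uint8),0,1); cv2.drawContours(im,cs,-1,(0,0,255),1)
cv2.imwrite("pics/w5o.png",cv2.resize(im[80:240,140:360],None,fx=3.6,fy=3.6,interpolation=cv2.INTER_CUBIC)); st()
E
```

```text
t 5.98 tcp [ 479.9 -310.4  258.7] z [ 0.082 -0.022 -0.996] y [0.261 0.965 0.   ] F [-0.4  0.6  0.4] w 1.0 q [-0.61  0.3   1.79  0.04  0.97 -1.93]
spacer_green [ 505.7 -254.3] -19.0 243.76423048547946
spacer_blue [ 517.6 -413.4] -23.9 85.99974630156959
t 6.13 tcp [ 480.6 -308.4  259.9] z [ 0.084 -0.023 -0.996] y [ 0.258  0.966 -0.   ] F [-0.3  0.1 -0. ] w 0.996 q [-0.61  0.3   1.79  0.04  0.97 -1.93]
```

View pics/w5o.png

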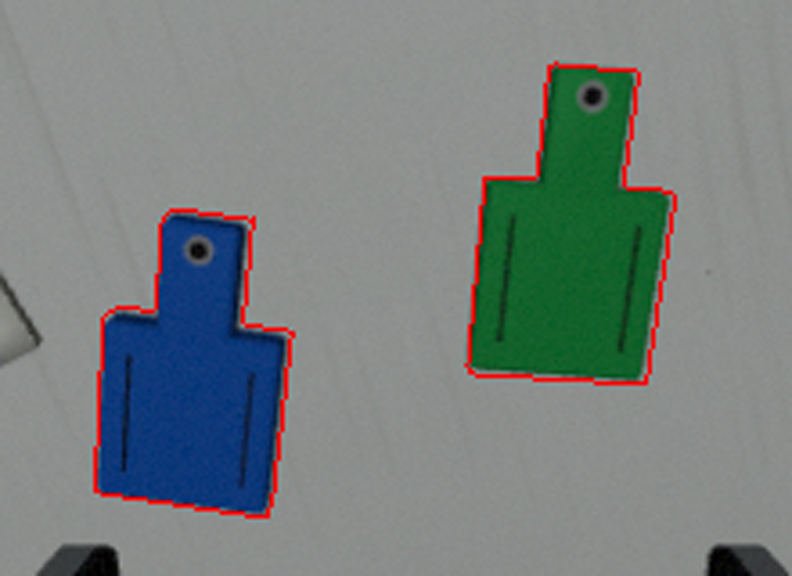

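```bash
python3 - <<'E'
from h import *; from kin import *
kp=np.load("kp.npy"); _,_,o=cur(); q=np.array(o["joint_pos"])
P,A=fk(q,kp); print(P,o["tcp_pos"])
def tg(c,yaw,s,z): return np.array([c[0]+s*np.cos(np.radians(yaw)),c[1]+s*np.sin(np.radians(yaw)),z])
for n,pos,yaw in (("blue",tg((517.6,-413.4),-23.9,-70,22),-23.9),("green",tg((505.7,-254.3),-19,-70,22),-19),("ins",tg((626,-7),4.5,-70,118),4.5),("ins",tg((626,-7),4.5,-130,130),4.5)):
  for tl in (5,10,15,20,25):
    r=[ik(pos,Rt(tl,yaw),kp,q0) for q0 in ([q[0],.5,2.1,0,.4,-1.8],)]
    print(n,pos.round(0),tl,*[(x.round(2),round(e,3)) for x,e in r])
E
```

```text
[ 479.43248767 -308.71937699  260.67517814] [ 480.63691845 -308.40533512  259.88852824]
blue [ 454. -385.   22.] 5 (array([-0.74,  0.68,  1.86,  0.05,  0.52, -1.94]), np.float64(0.0))
blue [ 454. -385.   22.] 10 (array([-0.75,  0.67,  1.91,  0.15,  0.4 , -2.03]), np.float64(0.0))
blue [ 454. -385.   22.] 15 (array([-0.76,  0.66,  1.96,  0.32,  0.29, -2.21]), np.float64(0.0))
blue [ 454. -385.   22.] 20 (array([-0.78,  0.66,  2.01,  0.64,  0.19, -2.54]), np.float64(0.021))
blue [ 454. -385.   22.] 25 (array([-0.76,  0.65,  2.02,  0.66,  0.14, -2.54]), np.float64(0.197))
green [ 440. -232.   22.] 5 (array([-0.52,  0.6 ,  2.08,  0.04,  0.37, -1.8 ]), np.float64(0.0))
green [ 440. -232.   22.] 10 (array([-0.53,  0.59,  2.13,  0.14,  0.25, -1.9 ]), np.float64(0.0))
green [ 440. -232.   22.] 15 (array([-0.54,  0.59,  2.18,  0.44,  0.12, -2.21]), np.float64(0.0))
green [ 440. -232.   22.] 20 (array([-0.55,  0.58,  2.19,  0.76,  0.11, -2.54]), np.float64(0.149))
green [ 440. -232.   22.] 25 (array([-0.55,  0.56,  2.19,  0.77,  0.11, -2.54]), np.float64(0.355))
ins [556. -12. 118.] 5 (array([
[... 196 characters left out ...]
44,  2.03,  0.09,  0.41, -1.79]), np.float64(0.0))
ins [556. -12. 118.] 20 (array([-0.07,  0.43,  2.09,  0.18,  0.28, -1.88]), np.float64(0.0))
ins [556. -12. 118.] 25 (array([-0.07,  0.43,  2.14,  0.42,  0.16, -2.12]), np.float64(0.0))
ins [496. -17. 130.] 5 (array([-0.06,  0.39,  2.05,  0.02,  0.62, -1.73]), np.float64(0.0))
ins [496. -17. 130.] 10 (array([-0.07,  0.37,  2.1 ,  0.05,  0.5 , -1.77]), np.float64(0.0))
ins [496. -17. 130.] 15 (array([-0.08,  0.35,  2.15,  0.11,  0.38, -1.83]), np.float64(0.0))
ins [496. -17. 130.] 20 (array([-0.09,  0.34,  2.2 ,  0.23,  0.26, -1.95]), np.float64(0.0))
ins [496. -17. 130.] 25 (array([-0.1 ,  0.34,  2.25,  0.58,  0.14, -2.3 ]), np.float64(0.0))
```

```bash
python3 - <<'E'
from h import *
st();plan([434,-376.3,82],15,-23.9)
E
```

```text
t 6.13 tcp [ 480.6 -308.4  259.9] z [ 0.084 -0.023 -0.996] y [ 0.258  0.966 -0.   ] F [-0.3  0.1 -0. ] w 0.996 q [-0.61  0.3   1.79  0.04  0.97 -1.93]
xyz [0.0429, -0.0776, 0.1748] dr [1.54, -9.99, 8.83] rows 4.70103601145501 1.87548861066382
```

>>> send_rows([
  {"xyz": [0.01,-0.016,0.035],"dr": [1.5,-10,8.8],"grip": 1},
  {"xyz": [0.02,-0.032,0.07],"dr": [1.5,-10,8.8],"grip": 1},
  {"xyz": [0.03,-0.05,0.105],"dr": [1.5,-10,8.8],"grip": 1},
  {"xyz": [0.037,-0.065,0.14],"dr": [1.5,-10,8.8],"grip": 1},
  {"xyz": [0.043,-0.078,0.175],"dr": [1.5,-10,8.8],"grip": 1},
  {"xyz": [0.043,-0.078,0.175],"dr": [1.5,-10,8.8],"grip": 1},
  {"xyz": [0.043,-0.078,0.175],"dr": [1.5,-10,8.8],"grip": 1},
])

```text
clock: 6.72
tcp_pos: [433.2, -375.1, 80.4]
eef_rot: [0.126, 0.205, 0.97, -0.025]
force: [0.8, -0.2, 0.8]
gripper_width: 1.006
```

```bash
python3 - <<'E'
from plate import *
st(); d=grab("wrist","w6")
m=cams.cut_out("wrist","spacer_blue"); print([x["p"] for x in m]); 
xy,a,f,_=fitplate(d,m[0]["pixels"],(517,-413,-.42),18); print(xy,np.degrees(a),f)
plan([448.1,-382.6,22.5],15,-23.9); st()
E
```

```text
t 6.72 tcp [ 433.2 -375.1   80.4] z [ 0.234 -0.101 -0.967] y [0.404 0.915 0.002] F [ 0.8 -0.2  0.8] w 1.006 q [-0.78  0.54  1.99  0.25  0.38 -2.16]
[0.88]
[ 519.99489393 -414.33901211] -23.56564591232324 167.2106399943913
xyz [0.0023, -0.0005, 0.0628] dr [0.03, 0.14, 0.11] rows 1.5073490801613667 0.024801431452623247
t 6.82 tcp [ 435.3 -376.4   83.7] z [ 0.239 -0.105 -0.965] y [ 0.403  0.915 -0.   ] F [0.2 0.5 0. ] w 1.0 q [-0.78  0.53  1.99  0.25  0.38 -2.16]
```

View pics/w6.png

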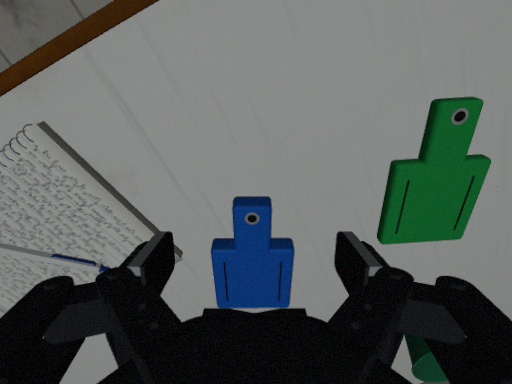

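>>> send_rows([
  {"xyz": [0.001,-0.0007,0.03],"dr": [0,0,0],"grip": 1},
  {"xyz": [0.001,-0.0007,0.055],"dr": [0,0,0],"grip": 1},
  {"xyz": [0.001,-0.0007,0.063],"dr": [0,0,0],"grip": 1},
  {"xyz": [0.001,-0.0007,0.063],"dr": [0,0,0],"grip": 0},
  {"xyz": [0.001,-0.0007,0.063],"dr": [0,0,0],"grip": -0.6},
  {"xyz": [0.001,-0.0007,0.063],"dr": [0,0,0],"grip": -0.8},
  {"xyz": [0.001,-0.0007,0.063],"dr": [0,0,0],"grip": -1},
  {"xyz": [0.001,-0.0007,0.063],"dr": [0,0,0],"grip": -1},
], squeeze=80)

```text
clock: 7.48
tcp_pos: [449.6, -383.7, 24.5]
eef_rot: [0.13, 0.204, 0.97, -0.028]
force: [-7.8, 5.8, 21.3]
gripper_width: 0.325
```

```bash
python3 - <<'E'
from plate import *
st(); d=grab("wrist","w7")
st()
E
```

```text
t 7.48 tcp [ 449.6 -383.7   24.5] z [ 0.241 -0.107 -0.965] y [ 0.403  0.915 -0.001] F [-7.8  5.8 21.3] w 0.325 q [-0.77  0.66  1.96  0.33  0.29 -2.23]
t 7.53 tcp [ 449.5 -383.7   24.5] z [ 0.241 -0.107 -0.965] y [ 0.403  0.915 -0.   ] F [-3.1  2.8 12.7] w 0.324 q [-0.77  0.66  1.96  0.33  0.29 -2.23]
```

View pics/w7.png

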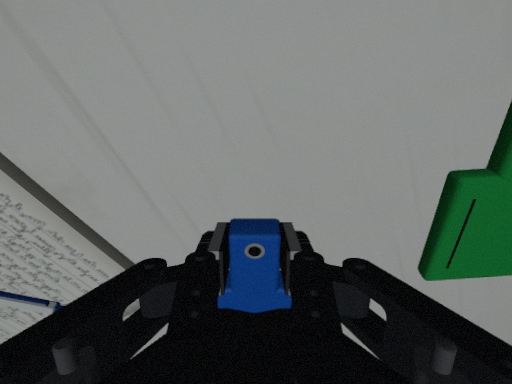

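>>> send_rows([
  {"xyz": [-0.005,0,-0.02],"dr": [0,0,0],"grip": -1},
  {"xyz": [-0.013,0,-0.05],"dr": [0,0,0],"grip": -1},
  {"xyz": [-0.023,0,-0.085],"dr": [0,0,0],"grip": -1},
  {"xyz": [-0.033,0,-0.12],"dr": [0,0,0],"grip": -1},
  {"xyz": [-0.039,0,-0.145],"dr": [0,0,0],"grip": -1},
])

```text
clock: 7.95
tcp_pos: [449.4, -384.1, 178.3]
eef_rot: [0.131, 0.204, 0.97, -0.029]
force: [1.0, -0.7, -0.5]
gripper_width: 0.319
```

```bash
python3 - <<'E'
from h import *
st(); plan([440.6,-21.6,165],15,4.5)
E
```

```text
t 7.95 tcp [ 449.4 -384.1  178.3] z [ 0.242 -0.109 -0.964] y [ 0.404  0.915 -0.002] F [ 1.  -0.7 -0.5] w 0.319 q [-0.77  0.38  1.92  0.16  0.59 -2.05]
xyz [0.1522, 0.3281, -0.0288] dr [-7.53, 0.38, -27.3] rows 8.700696745127779 3.955507230443354
```

>>> send_rows([
  {"xyz": [0.016,0.034,-0.003],"dr": [-0.9,0,-3.4],"grip": -1},
  {"xyz": [0.034,0.073,-0.006],"dr": [-1.9,0.1,-6.8],"grip": -1},
  {"xyz": [0.052,0.111,-0.01],"dr": [-2.8,0.1,-10.2],"grip": -1},
  {"xyz": [0.07,0.15,-0.013],"dr": [-3.8,0.2,-13.6],"grip": -1},
  {"xyz": [0.088,0.188,-0.016],"dr": [-4.7,0.2,-17],"grip": -1},
  {"xyz": [0.105,0.226,-0.02],"dr": [-5.6,0.3,-20.4],"grip": -1},
  {"xyz": [0.122,0.262,-0.023],"dr": [-6.6,0.3,-24],"grip": -1},
  {"xyz": [0.136,0.293,-0.026],"dr": [-7.5,0.4,-27.3],"grip": -1},
])

```text
clock: 8.62
tcp_pos: [440.2, -58.2, 167.0]
eef_rot: [0.13, -0.04, 0.991, 0.005]
force: [0.6, 0.1, -1.4]
gripper_width: 0.318
```

```bash
python3 - <<'E'
from h import *
st(); plan([440.6,-21.6,145],15,4.5)
E
```

```text
t 8.62 tcp [440.2 -58.2 167. ] z [ 0.257  0.021 -0.966] y [-0.081  0.997 -0.   ] F [ 0.6  0.1 -1.4] w 0.318 q [-0.2   0.21  2.23  0.17  0.45 -2.  ]
xyz [0.0024, 0.0365, 0.0221] dr [0.03, -0.04, 0.16] rows 1.0238026065651273 0.023814320219394145
```

>>> send_rows([
  {"xyz": [0.002,0.025,0.01],"dr": [0,0,0],"grip": -1},
  {"xyz": [0.002,0.036,0.022],"dr": [0,0,0.2],"grip": -1},
  {"xyz": [0.002,0.036,0.022],"dr": [0,0,0.2],"grip": -1},
  {"xyz": [0.002,0.036,0.022],"dr": [0,0,0.2],"grip": -1},
])

```text
clock: 8.95
tcp_pos: [440.5, -21.6, 145.2]
eef_rot: [0.13, -0.04, 0.991, 0.006]
force: [1.1, -0.5, -1.3]
gripper_width: 0.324
```

```bash
python3 - <<'E'
from h import *
st(); d=grab("wrist","w8"); t=grab("top","t8"); s=grab("scene","s8"); st()
cv2.imwrite("pics/ts8.png",np.hstack([cv2.resize(t["frame"][140:260,200:320,::-1],(400,400),interpolation=2),cv2.resize(s["frame"][150:280,180:310,::-1],(400,400),interpolation=2)]))
E
```

```text
t 8.95 tcp [440.5 -21.6 145.2] z [ 0.256  0.021 -0.966] y [-0.08   0.997  0.001] F [ 1.1 -0.5 -1.3] w 0.324 q [-0.11  0.26  2.25  0.13  0.38 -1.87]
t 9.1 tcp [441.4 -22.9 145.8] z [ 0.258  0.02  -0.966] y [-0.077  0.997  0.   ] F [-0.7 -0.6 -1.1] w 0.317 q [-0.11  0.26  2.25  0.13  0.38 -1.87]
```

View pics/w8.png

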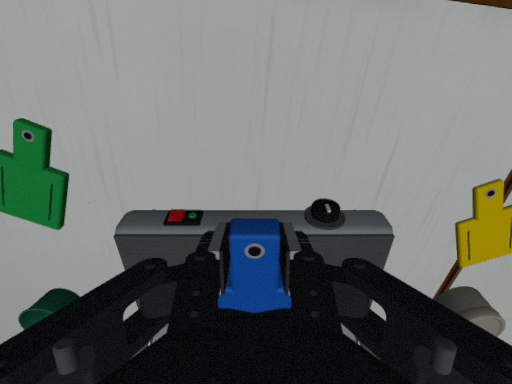

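View pics/ts8.png

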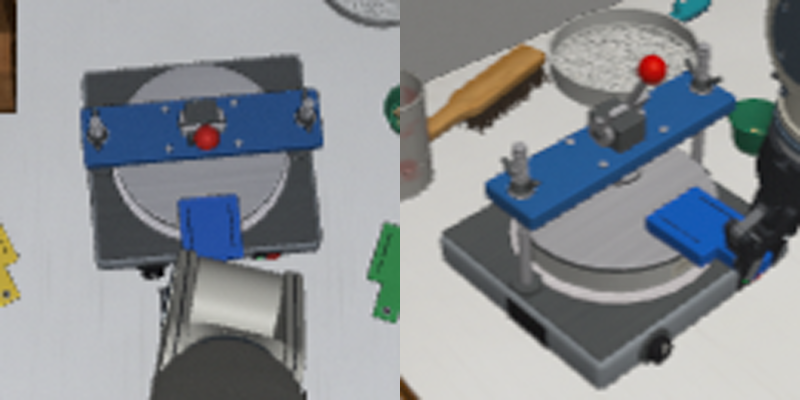

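```bash
python3 - <<'E'
from h import *
t=np.load("pics/t8.npz"); d={k:t[k] for k in t.files}; fr=d["frame"]
c=fr[190:222,248:280,::-1]; cv2.imwrite("pics/t8c.png",cv2.resize(c,(640,640),interpolation=cv2.INTER_CUBIC))
E
```

```text
(no output)
```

View pics/t8c.png

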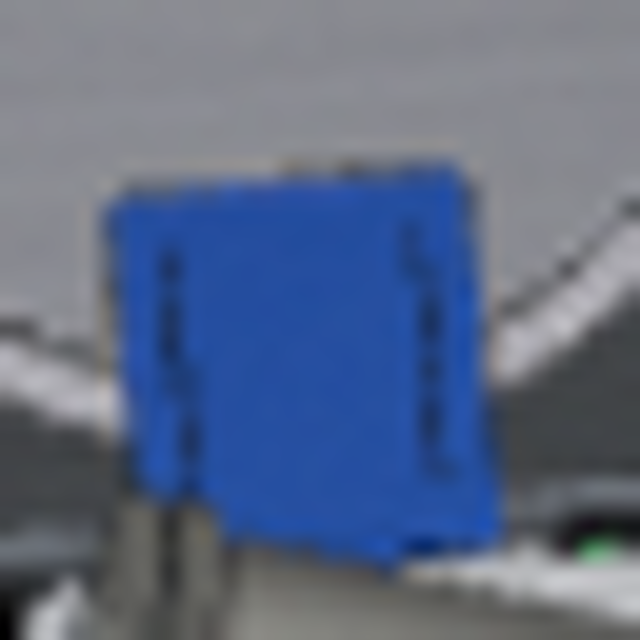

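```bash
python3 - <<'E'
from h import *
t=np.load("pics/t8.npz"); d={k:t[k] for k in t.files}
uv=[(248+c[0]/20-.5,190+c[1]/20-.5) for c in ((107,200),(468,168))]
P=unproj(d,uv,139.3); print(P.round(1)); m=P.mean(0); e=P[0]-P[1]; yaw=np.degrees(np.arctan2(-e[0],e[1])); print("w",np.hypot(*e[:2]),"yaw",yaw, "origin",(m[:2]-37.5*np.array([np.cos(np.radians(yaw)),np.sin(np.radians(yaw))])).round(1))
S=np.load("shk.npy"); print(S[:4])
# shaker axes coordinates
c,s=np.cos(np.radians(4.5)),np.sin(np.radians(4.5))
for p in (m[:2],np.array([441,-22.3])): 
    dd=p-[626,-7]; print(dd@[c,s],dd@[-s,c])
E
```

```text
[[549.1  20.8 139.3]
 [554.7 -48.9 139.3]]
w 69.95700090458291 yaw 4.565051647766482 origin [514.5 -17. ]
[ 6.25873279e+02 -6.96235561e+00  8.00851536e-02  3.62436479e+01]
-74.42655026965255 -1.2191010740127952
-185.63013090526468 -0.7379024964655431
```

```bash
cat >> h.py <<'E'
SH=np.array([626.,-7.]); SY=4.5
def sh(x,y,z):
    c,s=np.cos(np.radians(SY)),np.sin(np.radians(SY)); return [SH[0]+c*x-s*y,SH[1]+s*x+c*y,z]
E
python3 - <<'E'
from h import *
st(); plan(sh(-185,.5,126),15,4.5);plan(sh(-130,.5,126),15,4.5); plan(sh(-73.7,.5,126),15,4.5)
E
```

```text
t 9.1 tcp [441.4 -22.9 145.8] z [ 0.258  0.02  -0.966] y [-0.077  0.997  0.   ] F [-0.7 -0.6 -1.1] w 0.317 q [-0.11  0.26  2.25  0.13  0.38 -1.87]
xyz [0.0049, 0.0019, 0.0192] dr [-0.01, 0.02, -0.1] rows 0.47778721666423335 0.01393630577391556
xyz [-0.0483, 0.002, 0.0335] dr [-0.01, 0.02, -0.1] rows 1.4093511522089475 0.01393630577391556
xyz [-0.1026, 0.0021, 0.0481] dr [-0.01, 0.02, -0.1] rows 2.718339686254493 0.01393630577391556
```

>>> send_rows([
  {"xyz": [0.005,0.002,0.019],"dr": [0,0,0],"grip": -1},
  {"xyz": [-0.013,0.002,0.024],"dr": [0,0,0],"grip": -1},
  {"xyz": [-0.03,0.002,0.0288],"dr": [0,0,0],"grip": -1},
  {"xyz": [-0.048,0.002,0.0335],"dr": [0,0,0],"grip": -1},
  {"xyz": [-0.065,0.002,0.038],"dr": [0,0,0],"grip": -1},
  {"xyz": [-0.08,0.002,0.042],"dr": [0,0,0],"grip": -1},
])

```text
clock: 9.6
tcp_pos: [530.7, -15.5, 126.7]
eef_rot: [0.131, -0.037, 0.991, 0.005]
force: [-0.2, 0.4, -0.5]
gripper_width: 0.32
```

```bash
python3 - <<'E'
from h import *
st(); plan(sh(-73.7,.5,125.5),15,4.5)
s=grab("scene","s9")
cv2.imwrite("pics/s9c.png",cv2.resize(s["frame"][150:280,180:310,::-1],(600,600),interpolation=2))
E
```

```text
t 9.6 tcp [530.7 -15.5 126.7] z [ 0.26   0.019 -0.966] y [-0.075  0.997  0.   ] F [-0.2  0.4 -0.5] w 0.32 q [-0.07  0.4   2.08  0.1   0.4  -1.8 ]
xyz [-0.0209, 0.0016, 0.0068] dr [-0.05, 0.09, -0.21] rows 0.5278946930587423 0.03278492770622522
```

View pics/s9c.png

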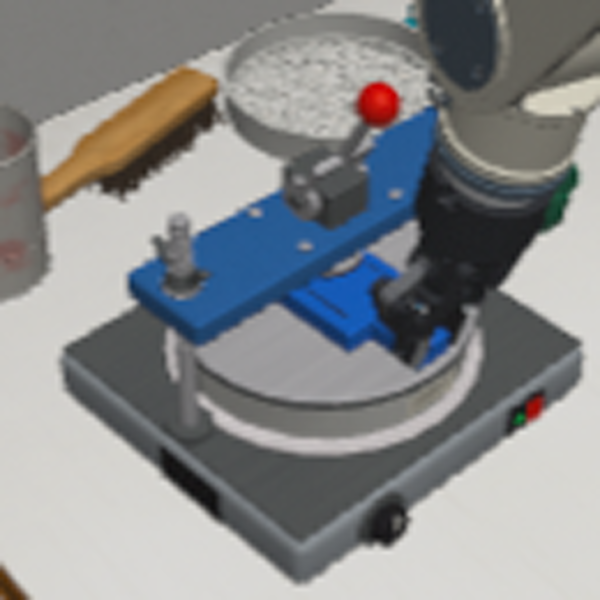

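>>> send_rows([
  {"xyz": [-0.01,0.001,0.003],"dr": [0,0,0],"grip": -1},
  {"xyz": [-0.018,0.0016,0.006],"dr": [0,0,-0.2],"grip": -1},
  {"xyz": [-0.021,0.0016,0.0068],"dr": [0,0,-0.2],"grip": -1},
  {"xyz": [-0.021,0.0016,0.0068],"dr": [0,0,-0.2],"grip": -1},
  {"xyz": [-0.0205,0.0016,0.0085],"dr": [0,0,-0.2],"grip": -1},
  {"xyz": [-0.02,0.0016,0.0097],"dr": [0,0,-0.2],"grip": -1},
  {"xyz": [-0.02,0.0016,0.0097],"dr": [0,0,-0.2],"grip": -1},
])

```text
clock: 10.23
tcp_pos: [555.0, -12.4, 123.0]
eef_rot: [0.133, -0.039, 0.99, 0.005]
force: [0.1, 0.7, -0.5]
gripper_width: 0.321
```

```bash
python3 - <<'E'
from h import *
st(); plan(sh(-73.7,.5,122.5),15,4.5)
E
```

```text
t 10.23 tcp [555.  -12.4 123. ] z [ 0.263  0.019 -0.965] y [-0.078  0.997 -0.001] F [ 0.1  0.7 -0.5] w 0.321 q [-0.06  0.43  2.03  0.09  0.42 -1.79]
xyz [0.0025, 0.0003, -0.0001] dr [-0.08, 0.27, -0.02] rows 0.06087440703828095 0.039468345198485404
```

>>> send_rows([
  {"xyz": [0.0025,0,0],"dr": [0,0,0],"grip": -1},
  {"xyz": [0.0027,0,0.001],"dr": [0,0.2,0],"grip": -1},
  {"xyz": [0.0028,0,0.0018],"dr": [0,0.2,0],"grip": -1},
  {"xyz": [0.0028,0,0.0018],"dr": [0,0.2,0],"grip": -1},
])

```text
clock: 10.57
tcp_pos: [552.8, -12.7, 122.5]
eef_rot: [0.132, -0.039, 0.99, 0.004]
force: [-10.2, -1.5, 23.6]
gripper_width: 0.319
```

```bash
python3 - <<'E'
from h import *
st(); plan(sh(-73.7,.5,122.5),15,4.5)
E
```

```text
t 10.57 tcp [552.8 -12.7 122.5] z [ 0.261  0.019 -0.965] y [-0.078  0.997 -0.002] F [-10.2  -1.5  23.6] w 0.319 q [-0.06  0.43  2.03  0.09  0.41 -1.79]
xyz [0.0003, 0.0004, -0.0001] dr [-0.1, 0.19, -0.01] rows 0.012496282484985795 0.029472654146639767
```

>>> send_rows([
  {"xyz": [-0.0003,0,-0.0012],"dr": [0,0,0],"grip": -1},
  {"xyz": [-0.0003,0,-0.0012],"dr": [0,0,0],"grip": 0.1},
  {"xyz": [-0.0003,0,-0.0012],"dr": [0,0,0],"grip": 0.1},
  {"xyz": [-0.0003,0,-0.0012],"dr": [0,0,0],"grip": 0.1},
  {"xyz": [0.008,0,-0.005],"dr": [0,0,0],"grip": 0.1},
  {"xyz": [0.028,0,-0.012],"dr": [0,0,0],"grip": 0.1},
  {"xyz": [0.055,0,-0.022],"dr": [0,0,0],"grip": 0.1},
  {"xyz": [0.08,0,-0.05],"dr": [0,0,0],"grip": 0.1},
])

```text
clock: 11.23
tcp_pos: [459.9, -19.5, 147.4]
eef_rot: [0.129, -0.039, 0.991, 0.005]
force: [-0.5, 0.1, 0.2]
gripper_width: 0.55
```

```bash
python3 - <<'E'
from h import *
st(); d=grab("wrist","w10"); r=cams.cut_out("wrist","spacer_blue"); print([x["p"] for x in r]); np.save("pics/m10.npy",r[0]["pixels"])
E
```

```text
t 11.23 tcp [459.9 -19.5 147.4] z [ 0.256  0.019 -0.966] y [-0.078  0.997 -0.001] F [-0.5  0.1  0.2] w 0.55 q [-0.1   0.28  2.21  0.11  0.4  -1.84]
[0.88]
```

View pics/w10.png

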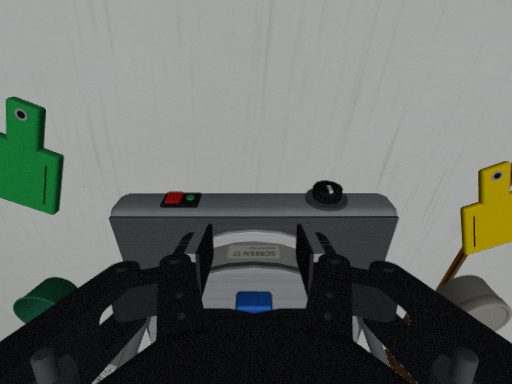

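```bash
python3 - <<'E'
from h import *
st(); plan([480,-20,330],17,4.5)
E
```

```text
t 11.33 tcp [457.6 -19.5 150.2] z [ 0.258  0.019 -0.966] y [-0.078  0.997 -0.001] F [1.3 0.4 0.2] w 0.549 q [-0.1   0.27  2.21  0.11  0.4  -1.84]
xyz [-0.068, -0.0024, -0.168] dr [-0.06, -2.01, -0.03] rows 4.346295092306682 0.2814943733083867
```

>>> send_rows([
  {"xyz": [-0.014,0,-0.035],"dr": [0,-2,0],"grip": 0.3},
  {"xyz": [-0.028,0,-0.07],"dr": [0,-2,0],"grip": 0.6},
  {"xyz": [-0.042,0,-0.105],"dr": [0,-2,0],"grip": 1},
  {"xyz": [-0.056,0,-0.14],"dr": [0,-2,0],"grip": 1},
  {"xyz": [-0.068,0,-0.168],"dr": [0,-2,0],"grip": 1},
  {"xyz": [-0.068,0,-0.168],"dr": [0,-2,0],"grip": 1},
  {"xyz": [-0.068,0,-0.168],"dr": [0,-2,0],"grip": 1},
])

```text
clock: 11.92
tcp_pos: [480.7, -17.7, 331.8]
eef_rot: [0.15, -0.039, 0.988, 0.005]
force: [0.1, 0.7, 0.2]
gripper_width: 0.996
```

```bash
python3 - <<'E'
from h import *
st(); d=grab("wrist","w11"); t=grab("top","t11");st()
cv2.imwrite("pics/w11c.png",cv2.resize(d["frame"][110:290,130:390,::-1],(780,540),interpolation=2))
cv2.imwrite("pics/t11c.png",cv2.resize(t["frame"][140:230,210:310,::-1],(600,540),interpolation=2))
E
```

```text
t 11.92 tcp [480.7 -17.7 331.8] z [ 0.295  0.022 -0.955] y [-0.078  0.997 -0.002] F [0.1 0.7 0.2] w 0.996 q [-0.09 -0.02  2.02  0.06  0.85 -1.77]
t 12.02 tcp [478.8 -17.5 328.7] z [ 0.289  0.022 -0.957] y [-0.078  0.997 -0.001] F [-0.2 -0.3 -0.7] w 0.999 q [-0.09 -0.02  2.02  0.06  0.85 -1.77]
```

View pics/w11c.png

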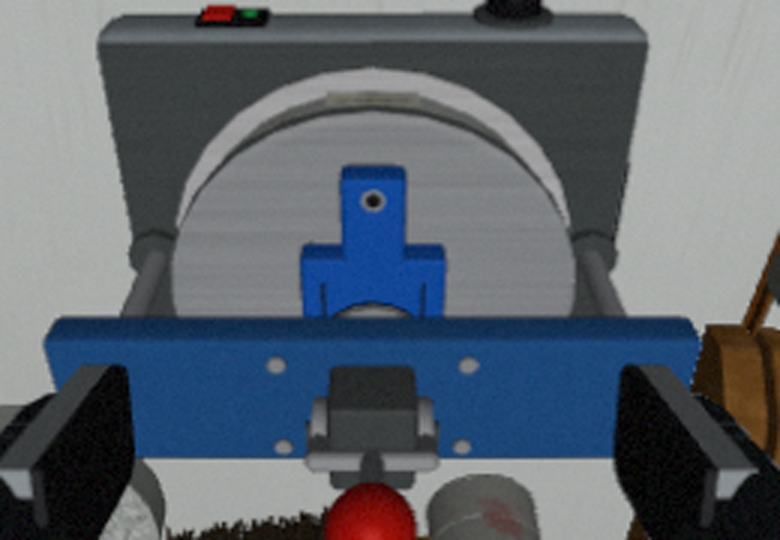

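View pics/t11c.png

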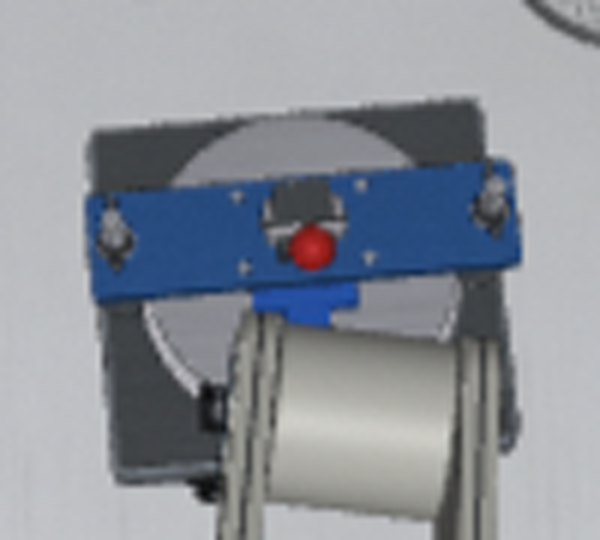

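```bash
python3 - <<'E'
from h import *
t=np.load("pics/w11.npz"); d={k:t[k] for k in t.files}
cp=lambda x,y:(130+(x+.5)/3-.5,110+(y+.5)/3-.5)
a=unproj(d,[cp(373,168)],116)[0]; b=unproj(d,[cp(373,112)],98)[0]; e=unproj(d,[cp(373,247)],116)[0]
print(a,b,e,"tongue end from cover edge",np.linalg.norm(a[:2]-b[:2]),"tongue len",np.linalg.norm(e-a))
C=b[:2]+103.5*np.array([np.cos(np.radians(4.5)),np.sin(np.radians(4.5))]); print("cover centre",C)
for g in (34,35,36,37,38,39):
    P=lambda x,z:(proj(d,[[C[0]+x*np.cos(np.radians(4.5)),C[1]+x*np.sin(np.radians(4.5)),z]])[0]-[130,110])*3+1
    print(g,P(-26,98+g+2),P(-24,98+g),"bridge bot",P(-35,122+g),"top",P(-35,142+g),"knob",P(-44.6,98+g+143.9))
E
```

```text
[541.77456868 -12.96712851 116.        ] [523.16056122 -14.45312811  98.        ] [582.74590579  -9.79804242 116.        ] tongue end from cover edge 18.673228655406742 tongue len 41.093716926345294
cover centre [626.34150527  -6.33261171]
34 [373.02656533 300.78031706] [373.0432782  301.69604581] bridge bot [372.86918899 314.37035582] top [372.73751365 344.1918467 ] knob [371.74524804 532.98732105]
35 [373.02103766 302.08217039] [373.03782926 302.99032105] bridge bot [372.86290754 315.79284412] top [372.73057907 345.76251996] knob [371.73237631 535.78179786]
36 [373.01548485 303.38995303] [373.03235572 304.29044692] bridge bot [372.85659563 317.22224144] top [372.72360923 347.34119195] knob [371.71941691 538.59537247]
37 [373.00990672 304.70370501] [373.02685741 305.59646262] bridge bot [372.85025304 318.65859746] top [372.71660388 348.92792289] knob [371.70636895 541.42823507]
38 [373.00430311 306.02346668] [373.02133416 306.90840766] bridge bot [372.84387956 320.10196234] top [372.70956274 350.5227736 ] knob [371.69323157 544.2805783 ]
39 [372.99867384 307.34927878] [373.01578582 308.22632194] bridge bot [372.83747496 321.55238673] top [372.70248556 352.12580548] knob [371.68000386 547.15259727]
```

```bash
python3 - <<'E'
from h import *
t=np.load("pics/w11.npz"); d={k:t[k] for k in t.files}
c=d["frame"][:,:,::-1]; cv2.imwrite("pics/w11d.png",cv2.resize(c[140:220,225:285],(600,800)[:1]+(600,),interpolation=2) if 0 else cv2.resize(c[140:215,220:290],(560,600),interpolation=2))
print(d["frame"][140:215,254].tolist())
E
```

```text
[[121, 120, 117], [97, 98, 91], [98, 98, 90], [88, 90, 79], [92, 93, 84], [62, 63, 59], [60, 64, 65], [113, 111, 116], [131, 130, 133], [134, 133, 136], [136, 137, 138], [128, 131, 132], [125, 128, 130], [118, 121, 124], [126, 129, 133], [123, 126, 126], [123, 124, 128], [121, 123, 127], [124, 126, 129], [126, 128, 130], [126, 127, 131], [128, 130, 132], [127, 132, 133], [127, 127, 131], [101, 104, 104], [47, 60, 93], [12, 47, 98], [16, 49, 104], [12, 46, 103], [24, 58, 121], [16, 72, 151], [24, 75, 156], [16, 72, 153], [91, 108, 141], [86, 92, 100], [41, 40, 44], [22, 20, 20], [17, 18, 23], [19, 18, 20], [96, 97, 99], [74, 97, 139], [27, 72, 147], [23, 74, 153], [23, 71, 152], [17, 72, 151], [22, 73, 152], [12, 69, 149], [17, 70, 151], [20, 70, 152], [21, 73, 151], [16, 70, 150], [19, 72, 150], [11, 69, 149], [15, 70, 150], [10, 67, 148], [18, 68, 150], [16, 70, 150], [14, 68, 149], [12, 67, 149], [19, 72, 152], [15, 68, 149], [18, 71, 151], [18, 70, 149], [16, 69, 151], [18, 70, 149], [25, 73, 152], [15, 70, 150], [21, 72, 152], [19, 70, 150], [22, 72, 152], [11, 48, 102], [55, 58, 68], [80, 81, 81], [119, 119, 122], [124, 127, 131]]
```

View pics/w11d.png

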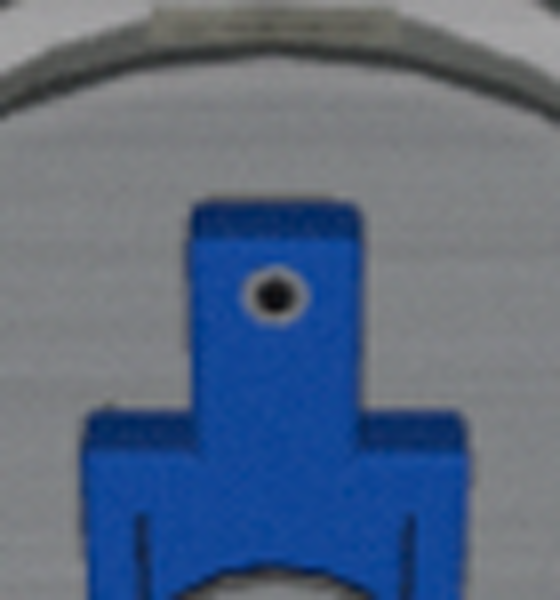

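```bash
python3 - <<'E'
from h import *
t=np.load("pics/w11.npz"); d={k:t[k] for k in t.files}
b=unproj(d,[(254,146.7)],98)[0];a=unproj(d,[(254,164.6)],98)[0];a2=unproj(d,[(254,169.4)],116)[0]
print(np.linalg.norm((a-b)[:2]),np.linalg.norm((a2-b)[:2]), b)
E
```

```text
26.642045684293713 24.637154194328563 [522.73173975 -14.48629854  98.        ]
```

```bash
python3 - <<'E'
from h import *
st(); plan([423.3,-226,84],12,-19)
E
```

```text
t 12.02 tcp [478.8 -17.5 328.7] z [ 0.289  0.022 -0.957] y [-0.078  0.997 -0.001] F [-0.2 -0.3 -0.7] w 0.999 q [-0.09 -0.02  2.02  0.06  0.85 -1.77]
xyz [0.1395, -0.2034, 0.2135] dr [5.82, 4.81, 22.73] rows 7.823234458684926 3.345295825961157
```

>>> send_rows([
  {"xyz": [0.016,-0.026,0.02],"dr": [1,0.8,3.8],"grip": 1},
  {"xyz": [0.032,-0.052,0.045],"dr": [2,1.6,7.6],"grip": 1},
  {"xyz": [0.05,-0.08,0.07],"dr": [3,2.4,11.4],"grip": 1},
  {"xyz": [0.07,-0.108,0.096],"dr": [4,3.2,15.2],"grip": 1},
  {"xyz": [0.09,-0.135,0.124],"dr": [5,4,19],"grip": 1},
  {"xyz": [0.108,-0.16,0.152],"dr": [5.8,4.8,22.7],"grip": 1},
  {"xyz": [0.125,-0.184,0.183],"dr": [5.8,4.8,22.7],"grip": 1},
  {"xyz": [0.1395,-0.203,0.2135],"dr": [5.8,4.8,22.7],"grip": 1},
])

```text
clock: 12.68
tcp_pos: [421.5, -225.4, 82.7]
eef_rot: [0.102, 0.164, 0.981, -0.017]
force: [0.7, 0.1, 0.4]
gripper_width: 1.005
```

>>> send_rows([
  {"xyz": [0,0,0],"dr": [0,0,0],"grip": 1},
  {"xyz": [0,0,0],"dr": [0,0,0],"grip": 1},
])

```text
clock: 12.85
tcp_pos: [417.8, -224.4, 78.6]
eef_rot: [0.097, 0.166, 0.981, -0.015]
force: [-0.4, 0.2, 0.6]
gripper_width: 0.999
```

```bash
python3 - <<'E'
from plate import *
st(); d=grab("wrist","w12")
m=cams.cut_out("wrist","spacer_green"); print([x["p"] for x in m]); 
xy,a,f,n=fitplate(d,m[0]["pixels"],(507,-255,-.33),12); print(xy,np.degrees(a),f,n)
st()
a=np.array(a); c,s=np.cos(a),np.sin(a); T=[xy[0]-76*c,xy[1]-76*s,25]; print(T); plan(T,12,np.degrees(a))
E
```

```text
t 12.85 tcp [ 417.8 -224.4   78.6] z [ 0.186 -0.062 -0.981] y [0.328 0.945 0.002] F [-0.4  0.2  0.6] w 0.999 q [-0.54  0.46  2.17  0.14  0.32 -1.9 ]
[0.98, 0.25]
[ 506.12423453 -255.15739559] -19.67144433447401 497.02001168784307 6648.000000000001
t 12.95 tcp [ 420.8 -224.7   82.4] z [ 0.193 -0.066 -0.979] y [0.326 0.945 0.001] F [ 0.2 -0.2  0. ] w 1.001 q [-0.54  0.45  2.17  0.14  0.32 -1.9 ]
[np.float64(434.55971362893035), np.float64(-229.5738198428066), 25]
xyz [-0.0026, -0.0001, 0.0591] dr [0.17, -0.23, 0.64] rows 1.4195651575855361 0.09754576194403575
```

View pics/w12.png

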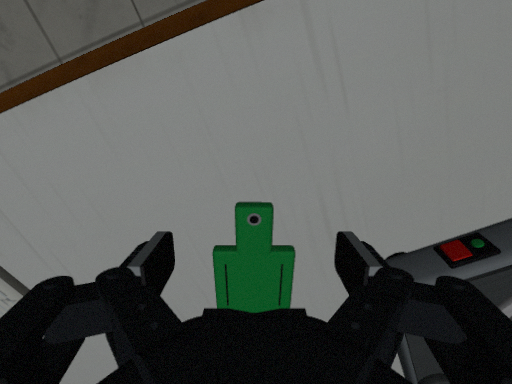

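>>> send_rows([
  {"xyz": [-0.001,0,0.03],"dr": [0,0,0.6],"grip": 0.5},
  {"xyz": [-0.002,0,0.05],"dr": [0,0,0.6],"grip": 0.2},
  {"xyz": [-0.0026,0,0.0585],"dr": [0,0,0.6],"grip": 0.1},
  {"xyz": [-0.0026,0,0.0585],"dr": [0,0,0.6],"grip": 0.1},
  {"xyz": [-0.0026,0,0.0585],"dr": [0,0,0.6],"grip": -0.4},
  {"xyz": [-0.0026,0,0.0585],"dr": [0,0,0.6],"grip": -1},
  {"xyz": [-0.0026,0,0.0585],"dr": [0,0,0.6],"grip": -1},
  {"xyz": [-0.0026,0,0.0585],"dr": [0,0,0.6],"grip": -1},
], squeeze=80)

```text
clock: 13.62
tcp_pos: [434.9, -229.3, 27.6]
eef_rot: [0.102, 0.169, 0.98, -0.016]
force: [-1.3, 2.7, 8.0]
gripper_width: 0.267
```

>>> send_rows([
  {"xyz": [0,0,0],"dr": [0,0,0],"grip": -1},
  {"xyz": [0,0,0],"dr": [0,0,0],"grip": -1},
])

```text
clock: 13.78
tcp_pos: [435.5, -229.5, 29.2]
eef_rot: [0.103, 0.169, 0.98, -0.017]
force: [-0.1, 0.6, -0.6]
gripper_width: 0.259
```

```bash
python3 - <<'E'
from h import *
st(); d=grab("wrist","w13"); st()
E
```

```text
t 13.78 tcp [ 435.5 -229.5   29.2] z [ 0.197 -0.068 -0.978] y [0.335 0.942 0.002] F [-0.1  0.6 -0.6] w 0.259 q [-0.53  0.58  2.15  0.2   0.21 -1.95]
t 13.83 tcp [ 435.5 -229.5   28.9] z [ 0.197 -0.068 -0.978] y [0.335 0.942 0.002] F [-0.6  0.8 -0.8] w 0.261 q [-0.53  0.58  2.15  0.2   0.21 -1.95]
```

View pics/w13.png

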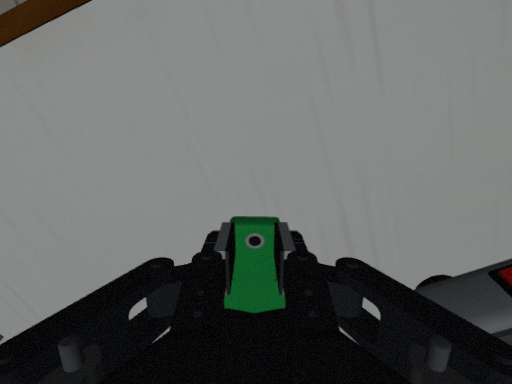

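>>> send_rows([
  {"xyz": [0,0,0],"dr": [0,0,0],"grip": -0.1},
  {"xyz": [0,0,0],"dr": [0,0,0],"grip": -0.1},
  {"xyz": [0.0005,0,0.004],"dr": [0,0,0],"grip": -0.1},
  {"xyz": [0.001,0,0.0075],"dr": [0,0,0],"grip": -0.1},
  {"xyz": [0.001,0,0.0085],"dr": [0,0,0],"grip": -0.1},
  {"xyz": [0.001,0,0.0085],"dr": [0,0,0],"grip": -0.1},
])

```text
clock: 14.33
tcp_pos: [435.9, -229.5, 19.7]
eef_rot: [0.103, 0.169, 0.98, -0.017]
force: [0.2, -0.4, 0.1]
gripper_width: 0.447
```

```bash
python3 - <<'E'
from h import *
st()
E
```

```text
t 14.33 tcp [ 435.9 -229.5   19.7] z [ 0.196 -0.067 -0.978] y [0.335 0.942 0.002] F [ 0.2 -0.4  0.1] w 0.447 q [-0.53  0.61  2.14  0.22  0.19 -1.97]
```

>>> send_rows([
  {"xyz": [0,0,-0.001],"dr": [0,0,0],"grip": -0.3},
  {"xyz": [0,0,-0.0015],"dr": [0,0,0],"grip": -1},
  {"xyz": [0,0,-0.002],"dr": [0,0,0],"grip": -1},
  {"xyz": [0,0,-0.002],"dr": [0,0,0],"grip": -1},
  {"xyz": [0,0,-0.002],"dr": [0,0,0],"grip": -1},
], squeeze=80)

```text
clock: 14.75
tcp_pos: [435.4, -229.4, 21.7]
eef_rot: [0.103, 0.169, 0.98, -0.017]
force: [0.5, 0.5, -0.1]
gripper_width: 0.318
```

```bash
python3 - <<'E'
from h import *
st(); d=grab("wrist","w14"); st()
E
```

```text
t 14.75 tcp [ 435.4 -229.4   21.7] z [ 0.196 -0.067 -0.978] y [0.335 0.942 0.002] F [ 0.5  0.5 -0.1] w 0.318 q [-0.53  0.6   2.14  0.22  0.2  -1.97]
t 14.8 tcp [ 435.5 -229.4   21.7] z [ 0.196 -0.067 -0.978] y [0.335 0.942 0.002] F [-0.3  0.3 -1.2] w 0.318 q [-0.53  0.6   2.14  0.22  0.2  -1.97]
```

View pics/w14.png

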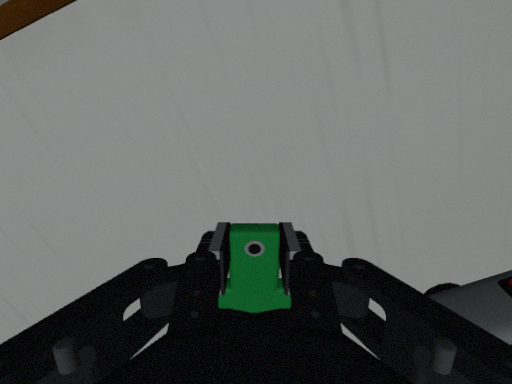

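>>> send_rows([
  {"xyz": [-0.004,0,-0.02],"dr": [0,0,0],"grip": -1},
  {"xyz": [-0.0105,0,-0.05],"dr": [0,0,0],"grip": -1},
  {"xyz": [-0.019,0,-0.088],"dr": [0,0,0],"grip": -1},
  {"xyz": [-0.027,0,-0.125],"dr": [0,0,0],"grip": -1},
  {"xyz": [-0.034,0,-0.16],"dr": [0,0,0],"grip": -1},
])

```text
clock: 15.22
tcp_pos: [435.2, -229.7, 187.0]
eef_rot: [0.103, 0.169, 0.98, -0.017]
force: [1.4, -1.0, -1.0]
gripper_width: 0.315
```

```bash
python3 - <<'E'
from h import *
st(); plan(sh(-186,.5,165),12,4.5)
E
```

```text
t 15.22 tcp [ 435.2 -229.7  187. ] z [ 0.195 -0.067 -0.978] y [0.335 0.942 0.002] F [ 1.4 -1.  -1. ] w 0.315 q [-0.53  0.25  2.09  0.07  0.6  -1.82]
xyz [0.0681, 0.1983, 0.0086] dr [-4.87, -0.04, -23.58] rows 5.032264717250052 3.362529559890999
```

>>> send_rows([
  {"xyz": [0.01,0.03,0.001],"dr": [-0.7,0,-3.4],"grip": -1},
  {"xyz": [0.023,0.066,0.003],"dr": [-1.5,0,-7.4],"grip": -1},
  {"xyz": [0.036,0.104,0.004],"dr": [-2.4,0,-11.5],"grip": -1},
  {"xyz": [0.048,0.14,0.006],"dr": [-3.3,0,-15.8],"grip": -1},
  {"xyz": [0.06,0.174,0.007],"dr": [-4.2,0,-20],"grip": -1},
  {"xyz": [0.068,0.198,0.0086],"dr": [-4.9,0,-23.6],"grip": -1},
  {"xyz": [0.068,0.198,0.0086],"dr": [-4.9,0,-23.6],"grip": -1},
  {"xyz": [0.068,0.198,0.0086],"dr": [-4.9,0,-23.6],"grip": -1},
])

```text
clock: 15.88
tcp_pos: [440.2, -20.3, 164.9]
eef_rot: [0.104, -0.041, 0.994, 0.004]
force: [0.1, -0.6, -0.7]
gripper_width: 0.319
```

>>> send_rows([
  {"xyz": [0,0,0],"dr": [0,0,0],"grip": -1},
  {"xyz": [0,0,0],"dr": [0,0,0],"grip": -1},
])

```text
clock: 16.05
tcp_pos: [440.3, -20.9, 165.0]
eef_rot: [0.104, -0.04, 0.994, 0.004]
force: [-0.3, -0.4, 0.2]
gripper_width: 0.314
```

```bash
python3 - <<'E'
from h import *
st(); t=grab("top","t15"); s=grab("scene","s15"); st()
cv2.imwrite("pics/t15c.png",cv2.resize(t["frame"][185:220,245:283,::-1],(760,700),interpolation=2)[:600])
cv2.imwrite("pics/s15c.png",cv2.resize(s["frame"][150:280,180:310,::-1],(600,600),interpolation=2))
E
```

```text
t 16.05 tcp [440.3 -20.9 165. ] z [ 0.206  0.017 -0.978] y [-0.08   0.997  0.   ] F [-0.3 -0.4  0.2] w 0.314 q [-0.1   0.22  2.21  0.08  0.51 -1.81]
t 16.15 tcp [440.3 -21.1 165. ] z [ 0.206  0.017 -0.978] y [-0.08   0.997  0.   ] F [-0.3  0.2 -0.8] w 0.321 q [-0.1   0.22  2.21  0.08  0.51 -1.81]
```

View pics/t15c.png

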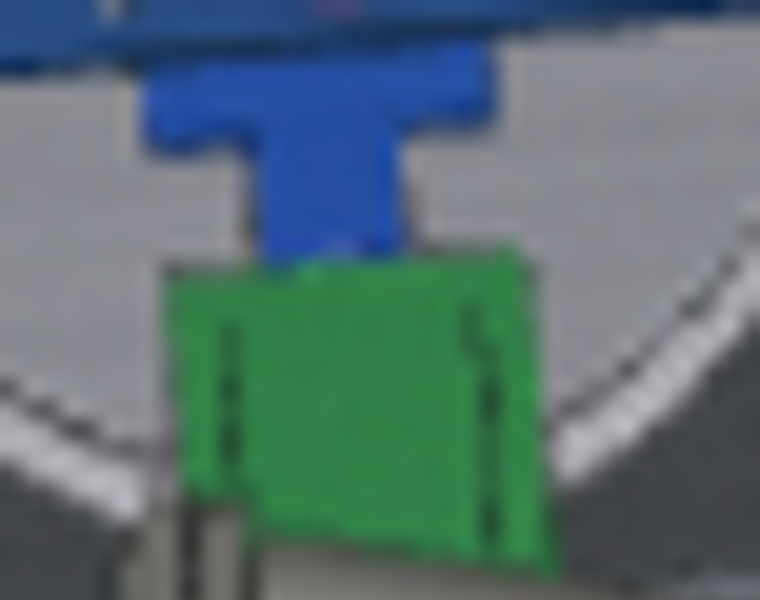

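View pics/s15c.png

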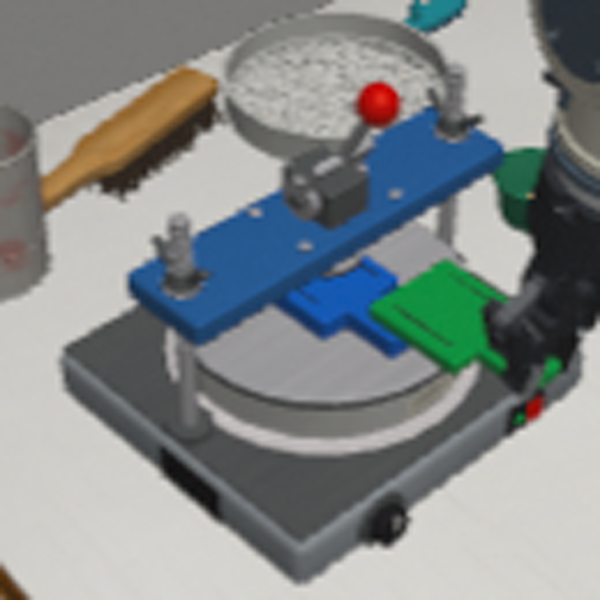

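```bash
python3 - <<'E'
from h import *
t=np.load("pics/t15.npz"); d={k:t[k] for k in t.files}
def loc(cs,z):
    P=unproj(d,[(245+c[0]/20-.5,185+c[1]/20-.5) for c in cs],z); m=P.mean(0)[:2]; e=P[0]-P[1]; yaw=np.degrees(np.arctan2(-e[0],e[1])); c,s=np.cos(np.radians(4.5)),np.sin(np.radians(4.5)); q=m-SH
    print("w",np.hypot(*e[:2]).round(1),"yaw",yaw.round(2),"sh",(q@[c,s]).round(1),(q@[-s,c]).round(1))
loc([(165,270),(527,247)],155.3)
loc([(148,155),(495,125)],116); loc([(263,265),(405,247)],116)
q=np.array([440.3,-21])-SH; c,s=np.cos(np.radians(4.5)),np.sin(np.radians(4.5)); print(q@[c,s],q@[-s,c])
E
```

```text
w 69.4 yaw 3.09 sh -73.6 -0.7
w 68.4 yaw 4.47 sh -38.7 0.1
w 28.0 yaw 6.8 sh -62.4 -0.1
-186.22597621443168 0.6130114043970136
```

```bash
python3 - <<'E'
from h import *
plan(sh(-180,1.3,140.5),12,5);plan(sh(-95.6,1.3,140.5),12,5)
E
```

```text
xyz [-0.0011, 0.0008, 0.0252] dr [-0.06, -0.05, -0.43] rows 0.6058029557932824 0.060942606538475566
xyz [-0.0836, 0.0007, 0.0427] dr [-0.06, -0.05, -0.43] rows 2.2520387093910372 0.060942606538475566
```

>>> send_rows([
  {"xyz": [-0.001,0.0008,0.02],"dr": [0,0,-0.4],"grip": -1},
  {"xyz": [-0.001,0.0008,0.025],"dr": [0,0,-0.4],"grip": -1},
  {"xyz": [-0.001,0.0008,0.0252],"dr": [0,0,-0.4],"grip": -1},
  {"xyz": [-0.018,0.0008,0.0288],"dr": [0,0,-0.4],"grip": -1},
])

```text
clock: 16.48
tcp_pos: [460.0, -18.7, 139.4]
eef_rot: [0.101, -0.042, 0.994, 0.004]
force: [0.6, 0.4, -0.6]
gripper_width: 0.315
```

```bash
python3 - <<'E'
from h import *
st();plan(sh(-95.6,1.3,140.3),12,5)
E
```

```text
t 16.48 tcp [460.  -18.7 139.4] z [ 0.2    0.017 -0.98 ] y [-0.085  0.996  0.   ] F [ 0.6  0.4 -0.6] w 0.315 q [-0.09  0.31  2.18  0.08  0.46 -1.81]
xyz [-0.0695, -0.0005, 0.0134] dr [-0.02, -0.4, -0.11] rows 1.6974723812989219 0.058265548214804605
```

>>> send_rows([
  {"xyz": [-0.012,0,0.002],"dr": [0,-0.4,0],"grip": -1},
  {"xyz": [-0.027,0,0.005],"dr": [0,-0.4,0],"grip": -1},
  {"xyz": [-0.042,0,0.008],"dr": [0,-0.4,0],"grip": -1},
  {"xyz": [-0.056,0,0.0107],"dr": [0,-0.4,0],"grip": -1},
  {"xyz": [-0.067,-0.0003,0.013],"dr": [0,-0.4,0],"grip": -1},
  {"xyz": [-0.069,-0.0005,0.0134],"dr": [0,-0.4,0],"grip": -1},
  {"xyz": [-0.069,-0.0005,0.0134],"dr": [0,-0.4,0],"grip": -1},
])

```text
clock: 17.07
tcp_pos: [530.6, -13.4, 140.2]
eef_rot: [0.105, -0.042, 0.994, 0.005]
force: [1.1, -0.3, -2.3]
gripper_width: 0.317
```

```bash
python3 - <<'E'
from h import *
st();plan(sh(-95.6,1.3,137.7),12,5)
s=grab("scene","s17"); w=grab("wrist","w17")
cv2.imwrite("pics/s17c.png",cv2.resize(s["frame"][150:280,180:310,::-1],(600,600),interpolation=2))
E
```

```text
t 17.07 tcp [530.6 -13.4 140.2] z [ 0.208  0.018 -0.978] y [-0.085  0.996  0.   ] F [ 1.1 -0.3 -2.3] w 0.317 q [-0.06  0.38  2.04  0.06  0.51 -1.77]
xyz [0.0005, 0.0001, 0.0024] dr [-0.02, 0.02, -0.12] rows 0.05940615127298397 0.01698798651353112
```

View pics/s17c.png

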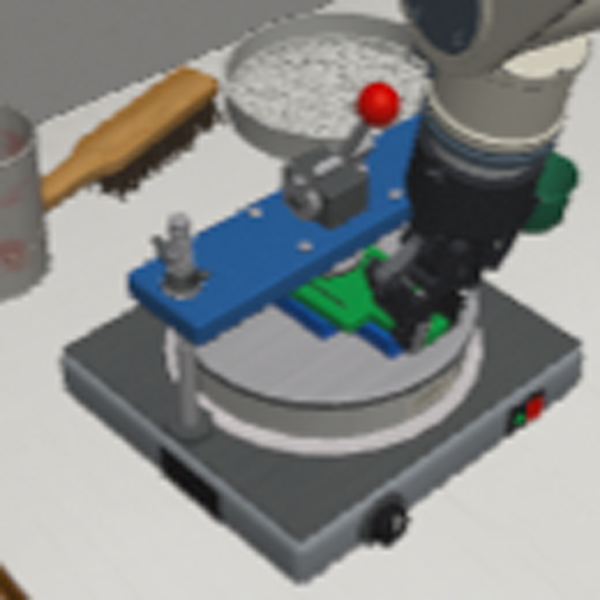

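View pics/w17.png

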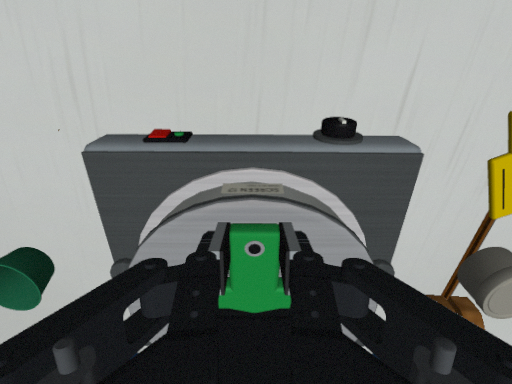

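>>> send_rows([
  {"xyz": [0.0005,0,0.0012],"dr": [0,0,0],"grip": -1},
  {"xyz": [0.0005,0,0.0024],"dr": [0,0,0],"grip": -1},
  {"xyz": [0.0005,0,0.003],"dr": [0,0,0],"grip": -1},
  {"xyz": [0.0005,0,0.003],"dr": [0,0,0],"grip": -1},
])

```text
clock: 17.5
tcp_pos: [529.6, -13.4, 137.1]
eef_rot: [0.104, -0.042, 0.994, 0.005]
force: [0.8, 0.7, -0.2]
gripper_width: 0.318
```

```bash
python3 - <<'E'
from h import *
st()
E
```

```text
t 17.5 tcp [529.6 -13.4 137.1] z [ 0.207  0.018 -0.978] y [-0.085  0.996  0.   ] F [ 0.8  0.7 -0.2] w 0.318 q [-0.06  0.39  2.04  0.06  0.5  -1.77]
```

>>> send_rows([
  {"xyz": [0,0,0.0005],"dr": [0,0,0],"grip": -1},
  {"xyz": [0,0,0.0005],"dr": [0,0,0],"grip": -0.1},
  {"xyz": [0,0,0.0005],"dr": [0,0,0],"grip": 0},
  {"xyz": [0,0,0.0005],"dr": [0,0,0],"grip": 0},
  {"xyz": [0.001,0,0],"dr": [0,-4,0],"grip": 0},
  {"xyz": [0.002,0,0],"dr": [0,-8,0],"grip": 0},
  {"xyz": [0.002,0,0],"dr": [0,-8,0],"grip": 0},
  {"xyz": [0.002,0,0],"dr": [0,-8,0],"grip": 0},
])

```text
clock: 18.17
tcp_pos: [526.8, -13.5, 136.4]
eef_rot: [0.172, -0.042, 0.984, 0.008]
force: [0.6, -0.4, -0.0]
gripper_width: 0.501
```

```bash
python3 - <<'E'
from h import *
st(); w=grab("wrist","w18"); st(); plan(sh(-98.5,1.3,137),20,5)
E
```

```text
t 18.17 tcp [526.8 -13.5 136.4] z [ 0.338  0.029 -0.941] y [-0.085  0.996  0.001] F [ 0.6 -0.4 -0. ] w 0.501 q [-0.08  0.37  2.13  0.19  0.31 -1.9 ]
t 18.22 tcp [527.9 -13.6 136.8] z [ 0.339  0.029 -0.94 ] y [-0.085  0.996  0.   ] F [-0.2  0.3 -0.2] w 0.501 q [-0.08  0.37  2.13  0.19  0.31 -1.9 ]
xyz [0.0001, 0.0002, -0.0002] dr [-0.03, -0.09, -0.14] rows 0.007233662139026941 0.023096338833971407
```

View pics/w18.png

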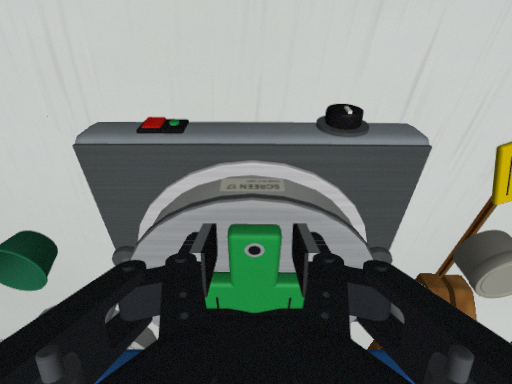

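>>> send_rows([
  {"xyz": [0,0,-0.001],"dr": [0,0,0],"grip": -0.3},
  {"xyz": [0,0,-0.001],"dr": [0,0,0],"grip": -1},
  {"xyz": [0,0,-0.001],"dr": [0,0,0],"grip": -1},
  {"xyz": [0,0,-0.001],"dr": [0,0,0],"grip": -1},
  {"xyz": [-0.0005,0,-0.0025],"dr": [0,0,0],"grip": -1},
  {"xyz": [-0.0005,0,-0.0025],"dr": [0,0,0],"grip": -1},
], squeeze=80)

```text
clock: 18.72
tcp_pos: [528.1, -13.6, 139.7]
eef_rot: [0.173, -0.042, 0.984, 0.007]
force: [0.1, -0.8, -0.4]
gripper_width: 0.31
```

```bash
python3 - <<'E'
from h import *
st(); plan(sh(-78.5,1.3,139.5),20,5)
E
```

```text
t 18.72 tcp [528.1 -13.6 139.7] z [ 0.34   0.029 -0.94 ] y [-0.085  0.996  0.   ] F [ 0.1 -0.8 -0.4] w 0.31 q [-0.08  0.36  2.13  0.18  0.31 -1.9 ]
xyz [-0.0184, 0.0, 0.0069] dr [-0.03, -0.07, -0.12] rows 0.4705993859780429 0.020599332698923643
```

>>> send_rows([
  {"xyz": [-0.007,0,0.0025],"dr": [0,0,0],"grip": -1},
  {"xyz": [-0.014,0,0.005],"dr": [0,0,0],"grip": -1},
  {"xyz": [-0.0193,0,0.0072],"dr": [0,0,0],"grip": -1},
  {"xyz": [-0.0193,0,0.0072],"dr": [0,0,0],"grip": -1},
  {"xyz": [-0.0193,0,0.0072],"dr": [0,0,0],"grip": -1},
])

```text
clock: 19.13
tcp_pos: [549.1, -11.8, 139.4]
eef_rot: [0.173, -0.042, 0.984, 0.007]
force: [-0.2, -0.4, -0.1]
gripper_width: 0.308
```

```bash
python3 - <<'E'
from h import *
st(); plan(sh(-77.3,1.3,137.3),20,5)
E
```

```text
t 19.13 tcp [549.1 -11.8 139.4] z [ 0.34   0.029 -0.94 ] y [-0.085  0.996  0.   ] F [-0.2 -0.4 -0.1] w 0.308 q [-0.07  0.39  2.08  0.16  0.33 -1.87]
xyz [0.001, 0.0, 0.0019] dr [-0.03, -0.08, -0.12] rows 0.050506209493144584 0.019745990099927793
```

Lower, release, and back off.

>>> send_rows([
  {"xyz": [0.0008,0,0.0015],"dr": [0,0,0],"grip": -1},
  {"xyz": [0.001,0,0.0024],"dr": [0,0,0],"grip": -1},
  {"xyz": [0.001,0,0.0024],"dr": [0,0,0],"grip": -0.2},
  {"xyz": [0.001,0,0.0024],"dr": [0,0,0],"grip": 0.1},
  {"xyz": [0.001,0,0.0024],"dr": [0,0,0],"grip": 0.1},
  {"xyz": [0.01,0,-0.003],"dr": [0,0,0],"grip": 0.1},
  {"xyz": [0.035,0,-0.014],"dr": [0,0,0],"grip": 0.1},
  {"xyz": [0.065,0,-0.03],"dr": [0,0,0],"grip": 0.1},
])

```text
clock: 19.8
tcp_pos: [477.8, -17.8, 145.2]
eef_rot: [0.173, -0.042, 0.984, 0.007]
force: [-0.6, 0.1, 0.7]
gripper_width: 0.547
```

```bash
python3 - <<'E'
from h import *
st(); plan([478,-20,330],17,4.5)
E
```

```text
t 19.8 tcp [477.8 -17.8 145.2] z [ 0.34   0.029 -0.94 ] y [-0.086  0.996  0.   ] F [-0.6  0.1  0.7] w 0.547 q [-0.1   0.29  2.23  0.22  0.29 -1.96]
xyz [-0.063, -0.0022, -0.1737] dr [0.13, 2.94, 0.39] rows 4.432569063884059 0.4152277271546382
```

>>> send_rows([
  {"xyz": [-0.005,0,-0.035],"dr": [0,1,0],"grip": 0.5},
  {"xyz": [-0.018,0,-0.07],"dr": [0,2,0],"grip": 1},
  {"xyz": [-0.035,0,-0.107],"dr": [0,3,0],"grip": 1},
  {"xyz": [-0.05,0,-0.143],"dr": [0,3,0],"grip": 1},
  {"xyz": [-0.063,0,-0.174],"dr": [0,3,0],"grip": 1},
  {"xyz": [-0.063,0,-0.174],"dr": [0,3,0],"grip": 1},
  {"xyz": [-0.063,0,-0.174],"dr": [0,3,0],"grip": 1},
  {"xyz": [-0.063,0,-0.174],"dr": [0,3,0],"grip": 1},
])

```text
clock: 20.47
tcp_pos: [476.4, -17.8, 329.1]
eef_rot: [0.146, -0.042, 0.988, 0.006]
force: [0.1, -0.5, -0.7]
gripper_width: 1.0
```

```bash
python3 - <<'E'
from h import *
st(); d=grab("wrist","w20");st()
cv2.imwrite("pics/w20c.png",cv2.resize(d["frame"][140:230,200:310,::-1],(733,600),interpolation=2))
print([(v,d["frame"][v,254].tolist()) for v in range(143,172)])
E
```

```text
t 20.47 tcp [476.4 -17.8 329.1] z [ 0.289  0.025 -0.957] y [-0.086  0.996  0.   ] F [ 0.1 -0.5 -0.7] w 1.0 q [-0.09 -0.02  2.03  0.07  0.85 -1.79]
t 20.52 tcp [476.2 -17.8 328.4] z [ 0.287  0.025 -0.957] y [-0.086  0.996  0.001] F [ 0.3 -0.5 -1. ] w 1.002 q [-0.09 -0.02  2.03  0.07  0.85 -1.79]
[(143, [154, 153, 155]), (144, [140, 142, 141]), (145, [112, 114, 110]), (146, [95, 95, 88]), (147, [90, 91, 83]), (148, [89, 89, 81]), (149, [87, 88, 80]), (150, [57, 57, 53]), (151, [62, 61, 62]), (152, [115, 115, 118]), (153, [128, 127, 127]), (154, [130, 130, 131]), (155, [128, 128, 131]), (156, [122, 125, 126]), (157, [119, 119, 124]), (158, [120, 121, 125]), (159, [123, 126, 127]), (160, [118, 120, 124]), (161, [120, 121, 123]), (162, [116, 119, 120]), (163, [121, 122, 125]), (164, [123, 126, 128]), (165, [121, 123, 125]), (166, [123, 126, 129]), (167, [123, 125, 128]), (168, [121, 124, 125]), (169, [79, 87, 99]), (170, [35, 51, 93]), (171, [10, 41, 93])]
```

View pics/w20.png

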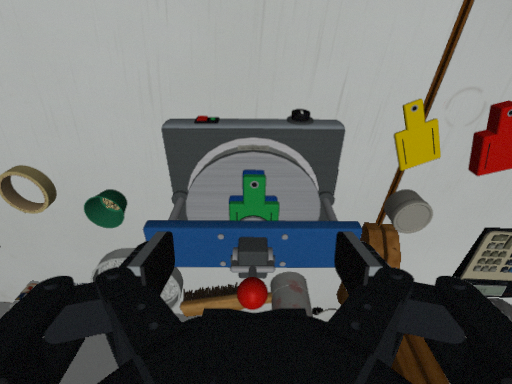

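View pics/w20c.png

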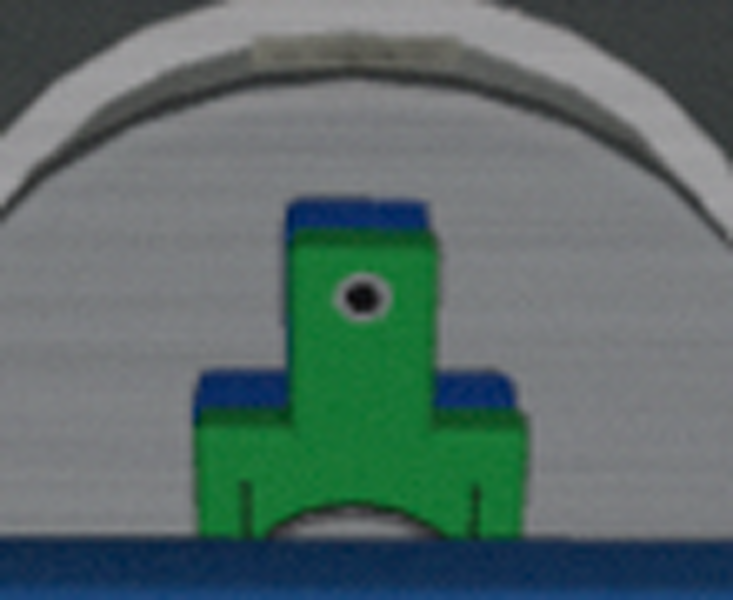

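```bash
python3 - <<'E'
from h import *
d=np.load("pics/w20.npz"); d={k:d[k] for k in d.files}; f=d["frame"].astype(float); m=((f[:,:,0]-f[:,:,1])>60).astype(np.uint8); m[:270]=0;m[320:]=0;m[:,:230]=0;m[:,272:]=0
cs,_=cv2.findContours(m,0,1);k=max(cs,key=cv2.contourArea);print(cv2.fitEllipse(k)); print(proj(d,[sh(-44.6,0,z) for z in (275,278,281)]))
st(); plan(sh(-34,0,345),-10,4.5)
from kin import *; kp=np.load("kp.npy")
for p in (sh(-34,0,345),sh(-89.6,0,220)): print(ik(np.array(p),Rt(-10,4.5),kp,[0,.3,1.8,0,1,-1.6]))
E
```

```text
((251.82188415527344, 293.6880187988281), (29.20403480529785, 29.451066970825195), 26.19634246826172)
[[251.54213531 292.6013241 ]
 [251.51455706 295.45100056]
 [251.48641656 298.35992942]]
t 20.52 tcp [476.2 -17.8 328.4] z [ 0.287  0.025 -0.957] y [-0.086  0.996  0.001] F [ 0.3 -0.5 -1. ] w 1.002 q [-0.09 -0.02  2.03  0.07  0.85 -1.79]
xyz [-0.116, -0.0019, 0.0176] dr [0.06, 26.77, 0.41] rows 2.814182701839707 3.7390156633839418
(array([-0.02633139,  0.36485368,  1.49861403, -0.01830795,  1.45173795,
       -1.67191089]), np.float64(2.842170943040401e-15))
(array([-0.03627375,  0.40424722,  1.74720825, -0.02166624,  1.16362934,
       -1.67529939]), np.float64(7.071321306284517e-13))
```

>>> send_rows([
  {"xyz": [-0.01,0,-0.02],"dr": [0,5,0],"grip": 0},
  {"xyz": [-0.035,0,-0.018],"dr": [0,11,0],"grip": -1},
  {"xyz": [-0.06,-0.001,-0.005],"dr": [0,18,0.4],"grip": -1},
  {"xyz": [-0.09,-0.0015,0.008],"dr": [0,25,0.4],"grip": -1},
  {"xyz": [-0.116,-0.002,0.0176],"dr": [0,26.8,0.4],"grip": -1},
  {"xyz": [-0.116,-0.002,0.0176],"dr": [0,26.8,0.4],"grip": -1},
  {"xyz": [-0.116,-0.002,0.0176],"dr": [0,26.8,0.4],"grip": -1},
  {"xyz": [-0.116,-0.002,0.0176],"dr": [0,26.8,0.4],"grip": -1},
])

```text
clock: 21.18
tcp_pos: [590.8, -9.8, 342.6]
eef_rot: [-0.09, -0.039, 0.995, -0.003]
force: [-0.9, -0.6, -0.0]
gripper_width: -0.003
```

```bash
python3 - <<'E'
from h import *
st(); s=grab("scene","s21"); w=grab("wrist","w21")
cv2.imwrite("pics/s21c.png",cv2.resize(s["frame"][130:260,190:320,::-1],(600,600),interpolation=2))
for x,z in ((-39,309),(-41,306),(-55.7,297.4),(-67.4,285.7),(-76.9,272),(-83.9,257),(-88.2,241),(-89.6,224.6),(-89.6,219)): plan(sh(x,0,z),-10,4.5)
E
```

```text
t 21.18 tcp [590.8  -9.8 342.6] z [-0.178 -0.012 -0.984] y [-0.079  0.997  0.002] F [-0.9 -0.6 -0. ] w -0.003 q [-0.03  0.36  1.5  -0.02  1.45 -1.67]
xyz [-0.0028, 0.0001, 0.0356] dr [0.07, -0.11, 0.02] rows 0.8571089223523735 0.018141998929655262
xyz [-0.0014, 0.0001, 0.0389] dr [0.07, -0.11, 0.02] rows 0.9342535486851309 0.018141998929655262
xyz [0.0116, 0.0001, 0.05] dr [0.07, -0.11, 0.02] rows 1.2302848307509313 0.018141998929655262
xyz [0.021, 0.0001, 0.0636] dr [0.07, -0.11, 0.02] rows 1.6053743900468005 0.018141998929655262
xyz [0.028, 0.0, 0.0787] dr [0.07, -0.11, 0.02] rows 2.003229178965485 0.018141998929655262
xyz [0.0322, 0.0, 0.0947] dr [0.07, -0.11, 0.02] rows 2.399083423068018 0.018141998929655262
xyz [0.0337, 0.0, 0.1112] dr [0.07, -0.11, 0.02] rows 2.7864355194668353 0.018141998929655262
xyz [0.0322, -0.0, 0.1276] dr [0.07, -0.11, 0.02] rows 3.1557059238456273 0.018141998929655262
xyz [0.0312, -0.0, 0.1331] dr [0.07, -0.11, 0.02] rows 3.2786041620226496 0.018141998929655262
```

View pics/s21c.png

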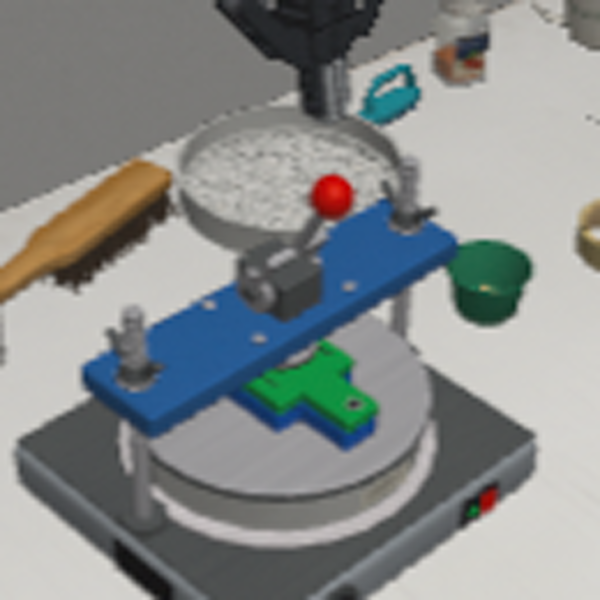

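View pics/w21.png

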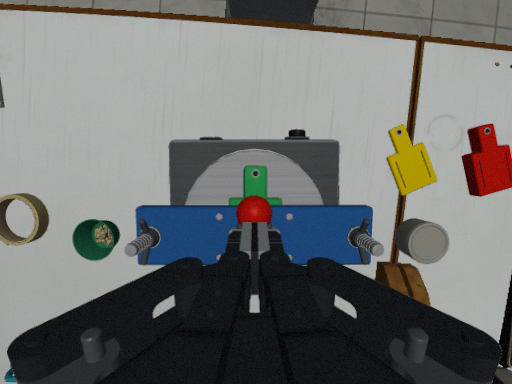

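>>> send_rows([
  {"xyz": [-0.0028,0,0.025],"dr": [0,0,0],"grip": -1},
  {"xyz": [-0.0028,0,0.034],"dr": [0,0,0],"grip": -1},
  {"xyz": [-0.0014,0,0.039],"dr": [0,0,0],"grip": -1},
  {"xyz": [0.003,0,0.043],"dr": [0,0,0],"grip": -1},
  {"xyz": [0.0075,0,0.047],"dr": [0,0,0],"grip": -1},
  {"xyz": [0.0116,0,0.051],"dr": [0,0,0],"grip": -1},
])

```text
clock: 21.78
tcp_pos: [569.9, -11.5, 297.7]
eef_rot: [-0.087, -0.039, 0.995, -0.003]
force: [-1.7, 0.2, 7.4]
gripper_width: 0.002
```

```bash
python3 - <<'E'
from h import *
st(); s=grab("scene","s22")
cv2.imwrite("pics/s22c.png",cv2.resize(s["frame"][130:260,190:320,::-1],(600,600),interpolation=2))
for x,z in ((-55.7,297.4),(-67.4,285.7),(-76.9,272),(-83.9,257),(-88.2,241),(-89.6,224.6),(-89.6,219)): plan(sh(x,0,z-1),-10,4.5)
E
```

```text
t 21.78 tcp [569.9 -11.5 297.7] z [-0.174 -0.013 -0.985] y [-0.079  0.997  0.001] F [-1.7  0.2  7.4] w 0.002 q [-0.03  0.37  1.6  -0.02  1.34 -1.68]
xyz [-0.0019, 0.0, 0.0003] dr [0.07, -0.14, 0.02] rows 0.04551503115307288 0.021807206036803035
xyz [0.0076, 0.0, 0.0139] dr [0.07, -0.14, 0.02] rows 0.37892164763200537 0.021807206036803035
xyz [0.0145, 0.0, 0.029] dr [0.07, -0.14, 0.02] rows 0.7782254061956124 0.021807206036803035
xyz [0.0188, 0.0, 0.045] dr [0.07, -0.14, 0.02] rows 1.169699095181502 0.021807206036803035
xyz [0.0202, -0.0, 0.0615] dr [0.07, -0.14, 0.02] rows 1.5528543683941167 0.021807206036803035
xyz [0.0187, -0.0, 0.0779] dr [0.07, -0.14, 0.02] rows 1.9214547640898259 0.021807206036803035
xyz [0.0177, -0.0, 0.0834] dr [0.07, -0.14, 0.02] rows 2.0452041787388486 0.021807206036803035
```

View pics/s22c.png

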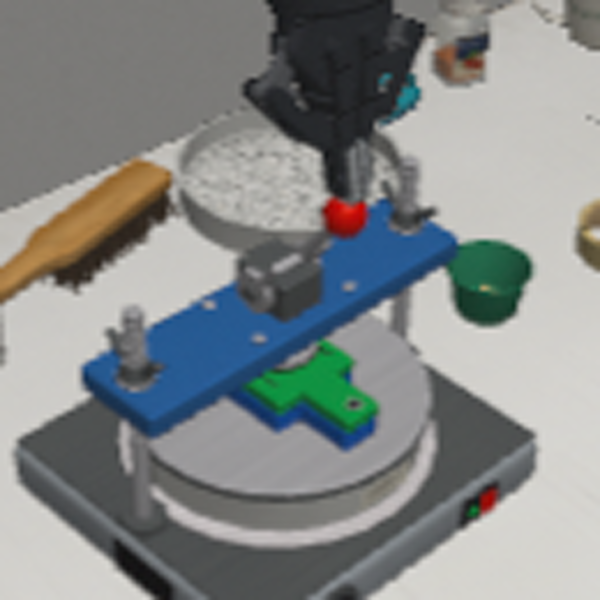

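Knob is moving with 7 N. Continue along the arc.

>>> send_rows([
  {"xyz": [0.003,0,0.006],"dr": [0,0,0],"grip": -1},
  {"xyz": [0.0076,0,0.0139],"dr": [0,0,0],"grip": -1},
  {"xyz": [0.0113,0,0.021],"dr": [0,0,0],"grip": -1},
  {"xyz": [0.0145,0,0.029],"dr": [0,0,0],"grip": -1},
  {"xyz": [0.017,0,0.037],"dr": [0,0,0],"grip": -1},
  {"xyz": [0.0188,0,0.045],"dr": [0,0,0],"grip": -1},
  {"xyz": [0.0197,0,0.053],"dr": [0,0,0],"grip": -1},
  {"xyz": [0.0202,0,0.0615],"dr": [0,0,0],"grip": -1},
])

```text
clock: 22.5
tcp_pos: [537.7, -14.0, 240.3]
eef_rot: [-0.088, -0.039, 0.995, -0.003]
force: [-2.3, -0.5, 4.2]
gripper_width: -0.001
```

```bash
python3 - <<'E'
from h import *
st()
for x,z in ((-88.2,241),(-89.6,224.6),(-89.6,219),(-89.6,215)): plan(sh(x,0,z),-10,4.5)
E
```

```text
t 22.5 tcp [537.7 -14.  240.3] z [-0.175 -0.013 -0.985] y [-0.079  0.997  0.001] F [-2.3 -0.5  4.2] w -0.001 q [-0.04  0.38  1.73 -0.02  1.21 -1.68]
xyz [-0.0003, 0.0001, -0.0007] dr [0.06, -0.1, 0.01] rows 0.01877717440836771 0.015529871161461152
xyz [-0.0017, 0.0, 0.0157] dr [0.06, -0.1, 0.01] rows 0.3776824183544022 0.015529871161461152
xyz [-0.0027, 0.0, 0.0212] dr [0.06, -0.1, 0.01] rows 0.5117651152373934 0.015529871161461152
xyz [-0.0034, 0.0, 0.0251] dr [0.06, -0.1, 0.01] rows 0.6075952274913299 0.015529871161461152
```

>>> send_rows([
  {"xyz": [-0.0005,0,0.006],"dr": [0,0,0],"grip": -1},
  {"xyz": [-0.001,0,0.011],"dr": [0,0,0],"grip": -1},
  {"xyz": [-0.0017,0,0.0157],"dr": [0,0,0],"grip": -1},
  {"xyz": [-0.0023,0,0.0185],"dr": [0,0,0],"grip": -1},
  {"xyz": [-0.0023,0,0.0185],"dr": [0,0,0],"grip": -1},
])

```text
clock: 22.92
tcp_pos: [536.8, -14.0, 220.9]
eef_rot: [-0.088, -0.039, 0.995, -0.003]
force: [0.9, -0.3, -0.7]
gripper_width: -0.003
```

```bash
python3 - <<'E'
from h import *
st()
E
```

```text
t 22.92 tcp [536.8 -14.  220.9] z [-0.175 -0.013 -0.984] y [-0.079  0.997  0.001] F [ 0.9 -0.3 -0.7] w -0.003 q [-0.04  0.41  1.74 -0.02  1.17 -1.68]
```

>>> send_rows([
  {"xyz": [-0.0003,0,0.0015],"dr": [0,0,0],"grip": -1},
  {"xyz": [-0.0005,0,0.003],"dr": [0,0,0],"grip": -1},
  {"xyz": [-0.0005,0,0.003],"dr": [0,0,0],"grip": -1},
])

```text
clock: 23.17
tcp_pos: [537.0, -14.0, 217.8]
eef_rot: [-0.088, -0.039, 0.995, -0.003]
force: [0.6, -0.5, 1.4]
gripper_width: 0.0
```

```bash
python3 - <<'E'
from h import *
st(); s=grab("scene","s23")
cv2.imwrite("pics/s23c.png",cv2.resize(s["frame"][130:260,190:320,::-1],(600,600),interpolation=2))
E
```

```text
t 23.17 tcp [537.  -14.  217.8] z [-0.175 -0.013 -0.985] y [-0.079  0.997  0.001] F [ 0.6 -0.5  1.4] w 0.0 q [-0.04  0.41  1.74 -0.02  1.16 -1.68]
```

View pics/s23c.png

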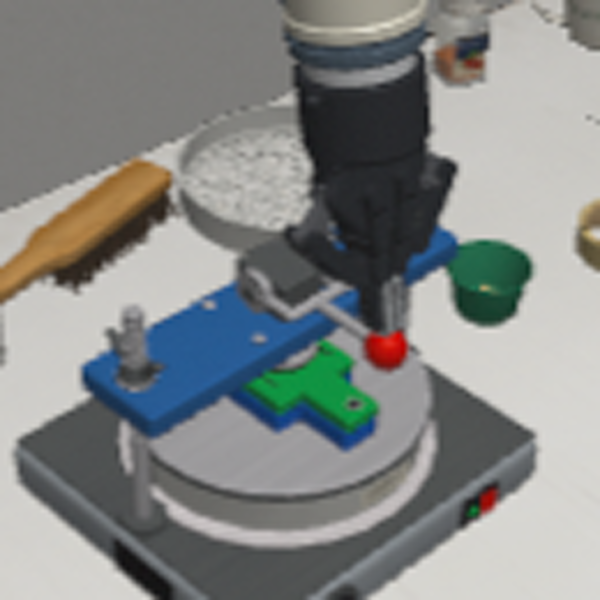

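>>> send_rows([
  {"xyz": [-0.0003,0,0.002],"dr": [0,0,0],"grip": -1},
  {"xyz": [-0.0005,0,0.003],"dr": [0,0,0],"grip": -1},
  {"xyz": [-0.0005,0,0.003],"dr": [0,0,0],"grip": -1},
])

```text
clock: 23.47
tcp_pos: [537.2, -14.0, 216.1]
eef_rot: [-0.088, -0.039, 0.995, -0.003]
force: [-4.2, 0.4, 12.8]
gripper_width: -0.002
```

>>> send_rows([
  {"xyz": [-0.0003,0,0.0015],"dr": [0,0,0],"grip": -1},
  {"xyz": [-0.0003,0,0.0025],"dr": [0,0,0],"grip": -1},
  {"xyz": [-0.0003,0,0.0025],"dr": [0,0,0],"grip": -1},
])

```text
clock: 23.72
tcp_pos: [537.2, -14.1, 215.8]
eef_rot: [-0.087, -0.039, 0.995, -0.003]
force: [-5.9, 0.7, 20.5]
gripper_width: -0.002
```

>>> send_rows([
  {"xyz": [0,0,-0.005],"dr": [0,0,0],"grip": -1},
  {"xyz": [0,0,-0.025],"dr": [0,0,0],"grip": -1},
  {"xyz": [0.01,0,-0.055],"dr": [0,0,0],"grip": -1},
  {"xyz": [0.035,0,-0.085],"dr": [0,-7,0],"grip": -1},
  {"xyz": [0.055,0,-0.1],"dr": [0,-14,0],"grip": -1},
  {"xyz": [0.07,0,-0.11],"dr": [0,-21,0],"grip": -1},
  {"xyz": [0.08,0,-0.115],"dr": [0,-27,0],"grip": 0.5},
  {"xyz": [0.08,0,-0.115],"dr": [0,-27,0],"grip": 1},
])

```text
clock: 24.38
tcp_pos: [474.7, -18.7, 343.5]
eef_rot: [0.15, -0.039, 0.988, 0.006]
force: [-0.5, -0.2, -0.7]
gripper_width: 0.274
```

```bash
python3 - <<'E'
from h import *
st(); plan([440,-20,215],20,4.5); plan([476,-18,329],17,4.5); s=grab("scene","s24")
cv2.imwrite("pics/s24c.png",cv2.resize(s["frame"][160:260,200:310,::-1],(660,600),interpolation=2))
E
```

```text
t 24.38 tcp [474.7 -18.7 343.5] z [ 0.296  0.024 -0.955] y [-0.078  0.997  0.001] F [-0.5 -0.2 -0.7] w 0.274 q [-0.1  -0.04  2.02  0.07  0.88 -1.78]
xyz [0.0713, 0.0014, 0.1124] dr [0.02, -2.75, -0.03] rows 3.192703716291192 0.3841986851534689
xyz [0.003, 0.0006, 0.0143] dr [0.03, 0.25, -0.03] rows 0.3500508022693099 0.03530365736703189
```

View pics/s24c.png

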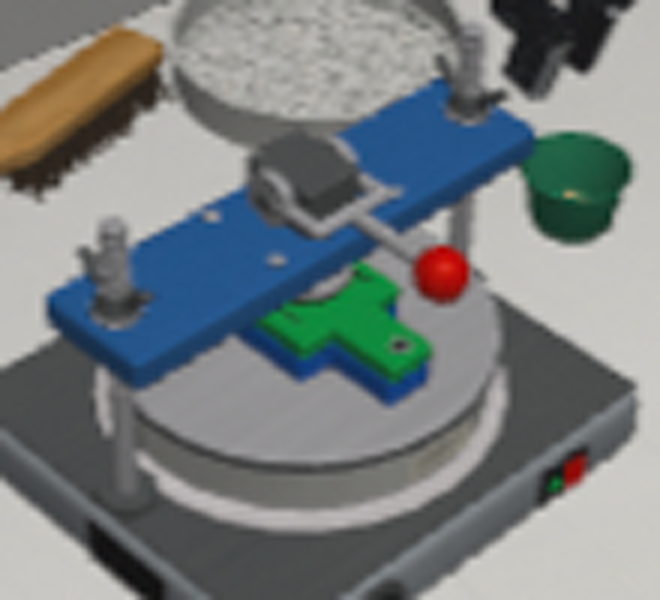

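```bash
python3 - <<'E'
from h import *
def red(fr,b):
    v0,v1,u0,u1=b; f=fr.astype(float)[v0:v1,u0:u1]; w=np.clip(f[:,:,0]-f[:,:,1]-40,0,None); yy,xx=np.mgrid[v0:v1,u0:u1]; return (w*xx).sum()/w.sum(),(w*yy).sum()/w.sum()
d=np.load("pics/s24.npz"); d={k:d[k] for k in d.files}; print(red(d["frame"],(190,220,255,290)))
w=grab("wrist","w24"); f=w["frame"]
pr=lambda dd:[print(g,ph,proj(dd,[sh(-95*np.cos(np.radians(ph)),0,158+g+95*np.sin(np.radians(ph)))])[0].round(1)) for g in (34,36,38) for ph in (3,0,-2.2)]
pr(d); pr(w)
cv2.imwrite("pics/w24c.png",cv2.resize(f[130:290,170:340,::-1],(638,600),interpolation=2))
E
```

```text
(np.float64(273.41694707861734), np.float64(204.65845824411136))
34 3 [273.5 202.5]
34 0 [273.4 203.9]
34 -2.2 [273.4 204.9]
36 3 [273.5 202. ]
36 0 [273.5 203.4]
36 -2.2 [273.4 204.3]
38 3 [273.6 201.4]
38 0 [273.5 202.8]
38 -2.2 [273.4 203.8]
34 3 [253.7 190.1]
34 0 [253.7 187.6]
34 -2.2 [253.7 185.9]
36 3 [253.7 191.1]
36 0 [253.7 188.6]
36 -2.2 [253.7 186.9]
38 3 [253.7 192.1]
38 0 [253.7 189.5]
38 -2.2 [253.7 187.8]
```

View pics/w24c.png

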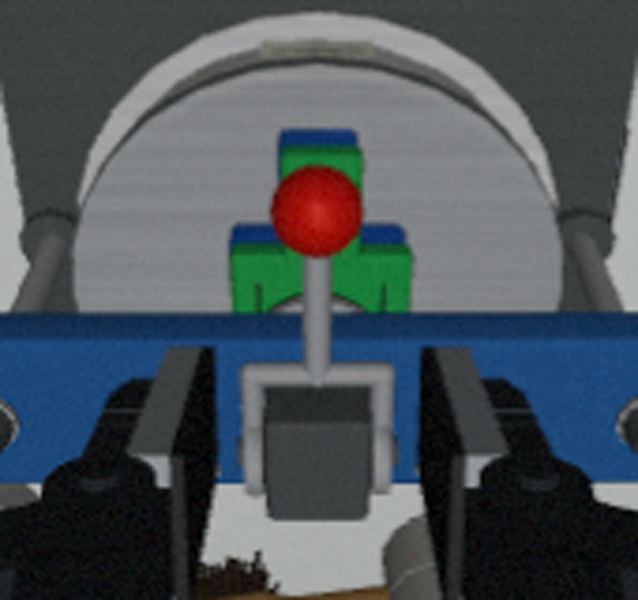

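>>> send_rows([
  {"xyz": [0.018,0,0.028],"dr": [0,-2.7,0],"grip": 1},
  {"xyz": [0.036,0,0.056],"dr": [0,-2.7,0],"grip": 1},
  {"xyz": [0.054,0,0.085],"dr": [0,-2.7,0],"grip": 1},
  {"xyz": [0.071,0.001,0.112],"dr": [0,-2.7,0],"grip": 1},
  {"xyz": [0.071,0.001,0.112],"dr": [0,-2.7,0],"grip": 1},
  {"xyz": [0.071,0.001,0.112],"dr": [0,-2.7,0],"grip": 1},
])

```text
clock: 24.98
tcp_pos: [443.2, -20.5, 214.5]
eef_rot: [0.169, -0.038, 0.985, 0.007]
force: [0.7, -0.1, 0.4]
gripper_width: 0.998
```

```bash
python3 - <<'E'
from h import *
st(); w=grab("wrist","w25"); t=grab("top","t25"); f=w["frame"]
cv2.imwrite("pics/w25c.png",cv2.resize(f[170:330,150:360,::-1],(788,600),interpolation=2))
cv2.imwrite("pics/t25c.png",cv2.resize(t["frame"][120:250,140:400,::-1],(800,400),interpolation=2))
E
```

```text
t 24.98 tcp [443.2 -20.5 214.5] z [ 0.332  0.027 -0.943] y [-0.078  0.997  0.002] F [ 0.7 -0.1  0.4] w 0.998 q [-0.11  0.09  2.24  0.14  0.48 -1.88]
```

View pics/w25c.png

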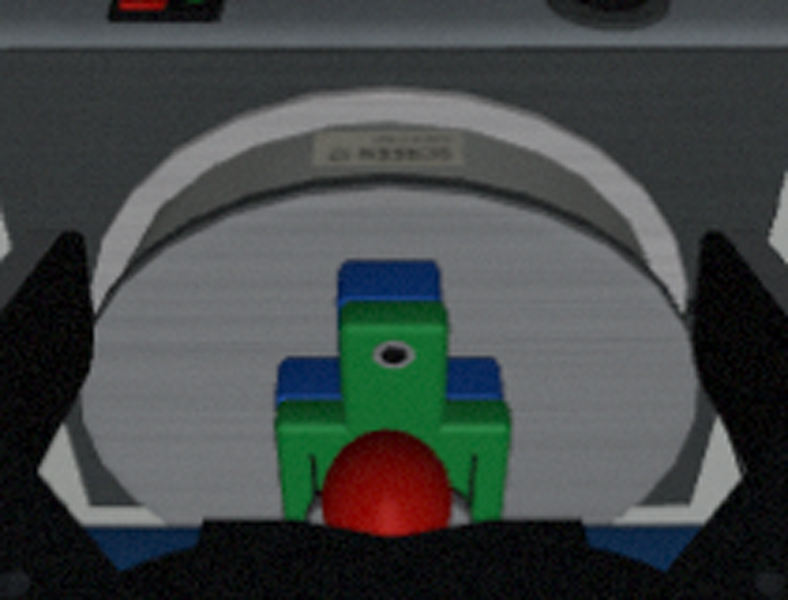

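View pics/t25c.png

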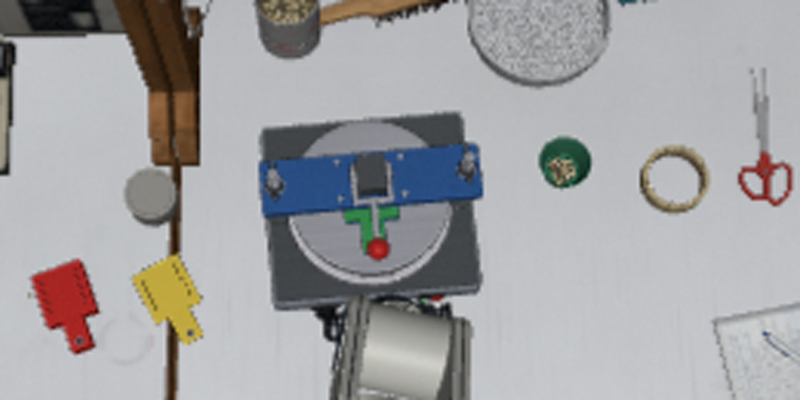

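```bash
python3 - <<'E'
from h import *
st(); print(job.close_job())
E
```

```text
t 25.08 tcp [445.4 -20.7 217.2] z [ 0.338  0.027 -0.941] y [-0.078  0.997  0.   ] F [ 0.3 -1.   0.3] w 0.998 q [-0.11  0.09  2.24  0.14  0.48 -1.88]
the job is handed in; nothing more can be done
None
```

The blue (18 mm) and green (12 mm) plates are stacked flat under the clamp foot, and the cam lever is fully closed. I handed the job in at 25.1 s of the 72 s.

- **Gap:** most readings put the open gap at about 35–36 mm, so the 30 mm stack leaves 5–6 mm. The bridge's two front edges, taken separately, gave 34 and 38 mm, which I put down to their rounding.
- **Plates:** I slid both in from the front and released them there. I set green down about 20 mm short and regripped it at a steeper tilt, to keep the gripper clear of the lever knob. The final pictures show green squarely on blue, within about 1–2 mm of centre.
- **Lever:** I pushed it down by the knob until it stopped moving at about 20 N. In the scene and wrist pictures the knob sits where a fully closed lever should be. The arm's height when it stopped was about 5 mm lower than I predicted. I didn't explain that difference.
- **Clamping:** I couldn't see the foot touching the stack, because the knob and gripper hid it in the last close-up. That it clamps follows from the 9 mm stroke and the 5–6 mm left.
- **Everything else:** the bridge, tin, cup and tape look unmoved. The yellow and red plates still lie flat on the desk. The gripper was clear with near-zero force.

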